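Sieve mixed nuts into tote and bin

ROBOT

A 6-joint arm with a two-finger parallel gripper is mounted at the origin on the work surface. World frame = base frame: x ahead of the robot, y to its left, z up, the work surface at z = 0. Lengths are in m, angles in rad, forces in N, time in s.
With the tool pointing down it reaches from about 0.4 to 0.925 m from the base axis. Payload 3.4 kg.
Tool frame: the origin (TCP) lies where the fingers leave the gripper's body, on its centre line; the fingertips stand 73 mm ahead of it and the grasp point (between the pads) lies hold_point_z ahead of it (hold_point_z is the distance from the TCP to the grasp point, in m); z points along the fingers, y is the line along which they close (so a half turn about z gives the same grasp; the last joint's range is limited). The gripper opens to 85 mm and grips with 20 to 120 N. Pads are 22 mm wide; open, the fingers measure 114 mm over their backs; the gripper's body (76 mm by 85 mm) begins 54 mm behind the grasp point. The pads swing forward as they close: fully open they stand 13 mm farther back than shut.
Start: joints at [-1.264, 0.307, 1.506, -0, 1.328, -0.073], TCP at [0.213, -0.534, 0.304] pointing down, gripper open.
Joint ranges: [-3.12, 3.12], [-1.05, 2.28], [0.14, 2.33], [-1.42, 4.57], [0.1, 2.73], [-2.68, 2.68]. Speed limits (rad/s): [2.57, 2.57, 3.14, 3.14, 3.14, 3.14].

INTERFACE

Orientations are given as a unit quaternion [x, y, z, w].
In Python, from cell import * gives the robot as it stands.
- The arm moves only by the tool move_arm, never from a script. Its argument "rows" is a list of rows, each a list of 3 entries, a list of its own where there are three numbers: the shift along the tool's x, y, z in m, then the turn, a rotation vector about the tool's x, y, z in units of 5 degrees (1.0 is 5 degrees), then the opening, from 0 (shut) to 1 (fully open). In form: [[[x, y, z], [ax, ay, az], hand], ...]. A call has 1 to 5 rows; each row shifts and turns the commanded pose from where the row before left it, along the tool's axes as they then stand; what a row does not reach is not made up. A row lasts 1/8 s, in which the tool goes at most 62.5 mm and 10.7 degrees, less where a joint would pass 70% of its speed; a pose out of reach is approached as far as the arm can. A call is refused whole if a number of a shift passes 0.0625 or a number of a turn 1, either way. A call with a gripper value outside its range is refused whole. The fingers move at their own pace and stop on an object; "force" is the grip in N (left out, the last holds). Time passes only in rows, so rows that do not move let the fingers close. It gives the time, the measured TCP pose, the force, the opening and the grip force at its end, in the units of the state.
- read_state(): the state, without advancing time (a new reading comes with each control period).
- camera(name): name is "scene" or "top"; returns the picture (480x640x3 uint8, red, green, blue); there is no depth.
- camera_params(name): a dict with "mtx" (3x3 intrinsics, pixels), "R" (3x3) and "t" (3): a world point X has camera coordinates R X + t. Camera axes: x right, y down, z forward; pixel columns grow to the right and rows downward; lengths in m; the calibration is good to about 2 mm. A picture is of the moment at which its call begins. camera_params takes no time and is no camera call.
- sign_off(): hands the job in; it is judged then, once.
The state is a dict: "time": time; "joints": joint angles; "qd": joint speeds; "joint_efforts": joint torques, N m; "tool_pos": TCP position; "tool_rot": TCP orientation; "force": force on the tool from outside, world axes, zero at the start; "moment": the same for the moment, N m; "grip_width": finger opening in m; "gripper_force": force on a finger pad.
Only numpy, scipy, OpenCV 4.12 (cv2) and the standard library are available. Lean on these libraries where they do the work, as an engineer would, in place of code of your own. Each camera call takes 0.05 s, during which the arm holds its last target. There are 200 camera calls.

TASK

The hand sieve on the bench holds a mix of small and large steel nuts from a returned order. Take it by its raised handle, hold it over the green tote and shake it side to side until every small nut has dropped into the tote and only the large ones are left in the sieve, then tip the large ones over the sieve's lip into the yellow bin and set the empty sieve back down flat on the bench. Lose no nut on the bench, and leave the scanner, tape roll and carton where they are.

Things in the scene. Friction and masses are not known exactly. Their poses are not given: they have to be found in the camera images.
- sieve_grip (a point): Grip point on the hand sieve's straight black rubber-covered handle, 20 mm wide (flat sides), 22 mm deep, 112 mm long, rising backwards from the middle of the tray's rear wall at 30 degrees to the horizontal. Lies on its centre line, 45 mm behind that wall, 114 mm behind and 47 mm above sieve_tray. Axes are the sieve's: x forward to the lip, y left, z up. 0.24 kg empty, 0.49 loaded, nose-heavy: grip firmly.
- sieve_tray (a point): Centre of the top of the sieve's slotted floor, 132 (x) by 133 mm (y), 3 mm thick, lying on the bench at the start. Staggered slots 26 mm long (x) by 22.5 wide in four columns at y = -55.5, -18.5, 18.5, 55.5 mm; solid flats 14 mm wide at y = -37, 0, 37 carry the nuts at the start. Side and rear walls 32 mm high, 2.5 thick. Nuts slide on the smooth sheet at about 0.3 g or 17 degrees.
- sieve_lip (a point): Middle of the upper edge of the sieve's pouring lip, 133 mm wide, 92 mm ahead of sieve_tray and 10 mm above it. The sieve has no front wall: its floor turns up at 20 degrees into this lip, over which nuts are poured by tipping the sieve nose down, to about 50 degrees. Same axes as the handle.
- tote_floor (a point): Centre of the inner floor of the open green plastic tote, for the small nuts: 200 mm (its x) by 300 mm (its y) by 75 mm high, walls and floor 5 mm; it does not move. It stands left or right of the sieve.
- bin_floor (a point): Centre of the inner floor of the open yellow picking bin, for the large nuts: 240 mm deep (its x) by 210 mm wide (its y), walls and floor 5 mm; back (+x) and sides 110 mm high, the sides sloping down over the front 80 mm to a front wall (-x, towards the robot) 50 mm high; it does not move. It stands on the other side of the sieve from the tote.
- small0_mid (a point): Centre of a small steel hexagon nut, 17 mm across flats, 20 mm across corners, 8 mm thick, about 12 g. Starts lying flat on the sieve floor, on a flat between slots; a slot lets it through.
- small1_mid (a point): Centre of a small steel hexagon nut, 17 mm across flats, 20 mm across corners, 8 mm thick, about 12 g. Starts lying flat on the sieve floor, on a flat between slots; a slot lets it through.
- small2_mid (a point): Centre of a small steel hexagon nut, 17 mm across flats, 20 mm across corners, 8 mm thick, about 12 g. Starts lying flat on the sieve floor, on a flat between slots; a slot lets it through.
- small3_mid (a point): Centre of a small steel hexagon nut, 17 mm across flats, 20 mm across corners, 8 mm thick, about 12 g. Starts lying flat on the sieve floor, on a flat between slots; a slot lets it through.
- small4_mid (a point): Centre of a small steel hexagon nut, 17 mm across flats, 20 mm across corners, 8 mm thick, about 12 g. Starts lying flat on the sieve floor, on a flat between slots; a slot lets it through.
- large0_mid (a point): Centre of a large steel hexagon nut, 30 mm across flats, 35 mm across corners, 16 mm thick, about 64 g. Starts lying flat on the sieve floor among the small ones; it cannot pass a slot.
- large1_mid (a point): Centre of a large steel hexagon nut, 30 mm across flats, 35 mm across corners, 16 mm thick, about 64 g. Starts lying flat on the sieve floor among the small ones; it cannot pass a slot.
- large2_mid (a point): Centre of a large steel hexagon nut, 30 mm across flats, 35 mm across corners, 16 mm thick, about 64 g. Starts lying flat on the sieve floor among the small ones; it cannot pass a slot.
- scanner: Bystander: yellow and black hand-held barcode scanner lying on the bench to the left, nearer the robot than the tote or bin, about 160 by 60 mm, 40 mm high; origin under its middle.
- tape_roll: Bystander: roll of packing tape lying flat on the bench beyond the tote or bin, 96 mm diameter, 48 mm high; origin under its centre.
- carton: Bystander: small closed carton beyond the tote or bin, 80 by 120 by 60 mm high; origin under its centre.
Not all that is in view belongs to the job. What is shaped like the part that bears large0_mid but orange is not meant.

How it is judged:
By the outcome, as a careful person would: the job done as asked, in the order asked, and still so for the second after the job is handed in, with the robot touching nothing.
It also fails if it takes over 61 s, if anything falls off the work surface, if the arm or the gripper's body presses on something with over 40 N, if the wrist force passes 120 N, or if a joint passes its speed limit or range.

## Working session

There is one attempt and no reset: what is moved stays moved. The work goes in short steps, Python scripts to look and compute and a tool call to move; the robot and the scene stay as the last step left them, time stands still between calls to the robot, and variables do not carry over. Pictures are saved under pics/ and viewed, at most 10 in all, crops included, and the job is handed in when it is done.

Besides the shell and the picture viewer there is one more tool, called after "Call:" as name([rows], argument=value, ...), one row to a line, values as JSON. move_arm: Moves the arm, as the interface text tells. Its arguments: {"type":"object","properties":{"rows":{"type":"array"},"force":{"type":"number"}},"required":["rows"]}

```bash
ls; mkdir -p pics; python3 - <<'E'
from cell import *
import cv2, numpy as np
s=read_state(); print(s)
try: print(hold_point_z)
except Exception as e: print(e)
for n in ("scene","top"):
    cv2.imwrite(f"pics/{n}0.png",camera(n)[:,:,::-1]); p=camera_params(n); print(n,p)
E
```

```text
pics
{'time': 0.0, 'joints': array([-1.26451745e+00,  3.07574353e-01,  1.50770441e+00,  7.33872458e-06,
        1.32840763e+00, -7.35155400e-02]), 'qd': array([ 0.00218979,  0.00037297, -0.00035511,  0.00063903, -0.0015978 ,
       -0.00076595]), 'joint_efforts': array([ 1.43607464e-03, -4.57546377e+01, -2.51917756e+01, -4.11200836e-04,
        1.31384865e-02, -4.78505888e-05]), 'tool_pos': array([ 0.21296887, -0.53349524,  0.30296842]), 'tool_rot': array([ 9.82023272e-01,  1.88756978e-01, -1.18024764e-04, -1.04020368e-03]), 'force': array([-0.56730386, -0.20122422, -0.69558871]), 'moment': array([ 0.03523002, -0.0787041 ,  0.0598226 ]), 'gripper_force': 0.0, 'grip_width': 0.08540392025142667}
0.0539
scene {'mtx': array([[579.92811811,   0.        , 316.14537937],
       [  0.        , 579.92811811, 237.98759538],
       [  0.        ,   0.        ,   1.        ]]), 'R': array([[ 0.57425015,  0.81864552,  0.00750175],
       [ 0.59627243, -0.41194953, -0.68902596],
       [-0.56097767,  0.40014635, -0.72469784]]), 't': array([-0.29737045, -0.25746512,  1.5632665 ])}
top {'mtx': array([[601.63954156,   0.        , 314.52098346],
       [  0.        , 601.63954156, 234.67478232],
       [  0.        ,   0.        ,   1.        ]]), 'R': array([[ 0.00521254, -0.9999854 , -0.0014267 ],
       [-0.97940711, -0.00481731, -0.20183784],
       [ 0.20182802,  0.00244941, -0.97941791]]), 't': array([0.01269873, 0.50339682, 1.25152334])}
```

View pics/top0.png

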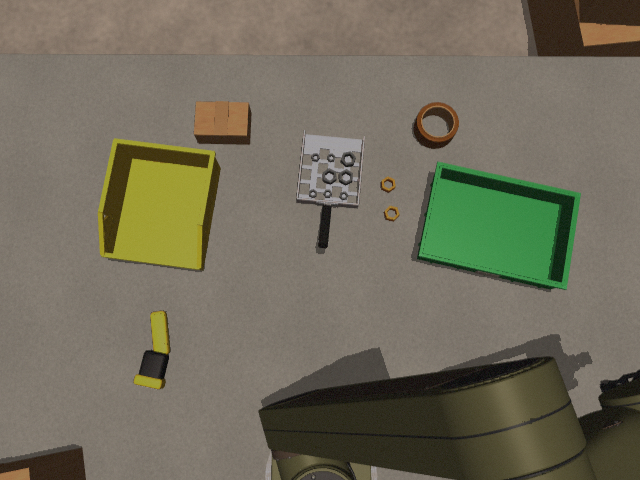

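View pics/scene0.png

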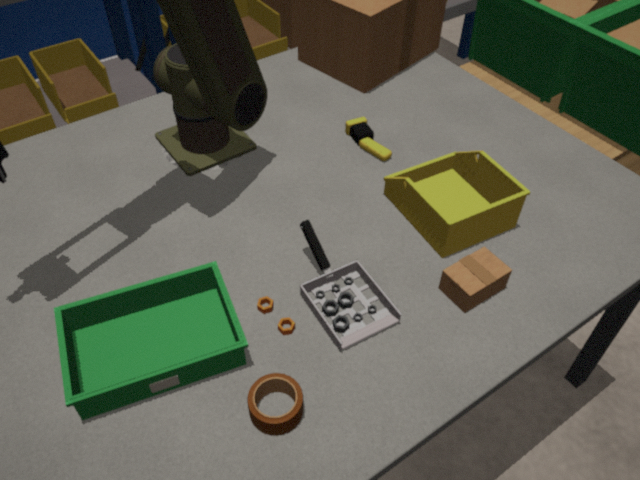

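The top view shows the sieve at about (331,172) with its handle running down to (323,246). The green tote is on the right at (500,225) and the yellow bin on the left at (160,205). Possible mix-ups are the two orange nuts on the bench at (388,184) and (391,213), which are not part of the job. The dark nuts in the sieve are the ones I want. Next is one close crop.

```bash
cat > h.py <<'E'
from cell import *
import cv2, numpy as np
from scipy.spatial.transform import Rotation as Ro
def bp(n,u,v,z):
    p=camera_params(n); K,R,t=p["mtx"],np.array(p["R"]),np.array(p["t"])
    d=R.T@np.linalg.solve(K,[u,v,1.]); c=-R.T@t
    return c+d*(z-c[2])/d[2]
def proj(n,X):
    p=camera_params(n); q=p["mtx"]@(np.array(p["R"])@np.array(X)+p["t"]); return q[:2]/q[2]
E
python3 - <<'E'
from h import *
im=cv2.imread("pics/top0.png")[120:260,280:400]
cv2.imwrite("pics/c1.png",cv2.resize(im,None,fx=4.2,fy=4.2,interpolation=cv2.INTER_CUBIC))
g=[bp("top",u,v,.078) for u,v in [(438,164),(579,192),(566,287),(419,256)]]
print("tote",np.round(g,3),np.round(np.mean(g,0),3),[round(np.linalg.norm(g[i]-g[i-1]),3) for i in range(4)])
f=[bp("top",u,v,.005) for u,v in [(129,159),(205,166),(191,267),(113,260)]]
y=[bp("top",u,v,.112) for u,v in [(115,140),(217,152)]]
print("bin",np.round(y,3),np.linalg.norm(y[0]-y[1]))
y=[bp("top",u,v,.052) for u,v in [(105,263),(201,269)]]
print("binfront",np.round(y,3),np.linalg.norm(y[0]-y[1]))
E
```

```text
tote [[ 0.656 -0.252  0.078]
 [ 0.594 -0.553  0.078]
 [ 0.389 -0.509  0.078]
 [ 0.453 -0.205  0.078]] [ 0.523 -0.38   0.078] [np.float64(0.208), np.float64(0.307), np.float64(0.21), np.float64(0.311)]
bin [[0.695 0.442 0.112]
 [0.669 0.223 0.112]] 0.2201381592463724
binfront [[0.439 0.464 0.052]
 [0.427 0.258 0.052]] 0.20685088097578339
```

View pics/c1.png

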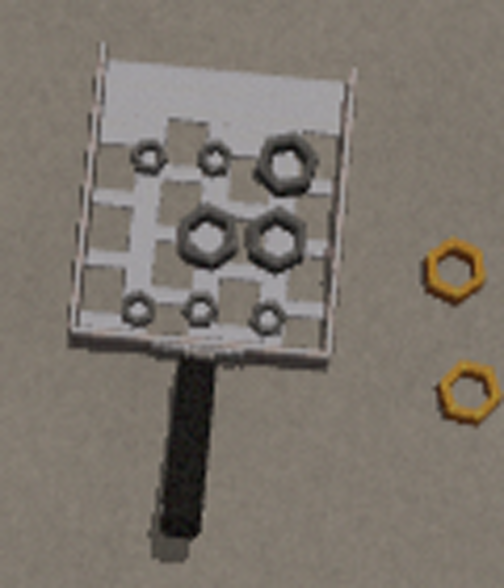

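The crop shows three large and five small nuts in the sieve. The orange nuts at (455,270) and (470,392) are outside it. Now I'll fit the sieve pose.

```bash
python3 - <<'E'
from h import *
from scipy.optimize import least_squares
L=np.array([[92,65,10],[92,-65,10],[-69,69,32],[-69,-69,32],[-69,0,32],[-168,0,82]])/1e3
P=np.array([[108,62],[345,82],[72,333],[328,358],[198,350],[181,530]])/4.2+[280,120]
def f(q):
    R=Ro.from_euler('z',q[2]).as_matrix()
    return np.concatenate([proj("top",R@l+[q[0],q[1],.003])-p for l,p in zip(L,P)])
r=least_squares(f,[.64,-.03,0]); print(r.x,np.degrees(r.x[2]),np.round(r.fun,1))
R=Ro.from_euler('z',r.x[2]).as_matrix(); T=np.r_[r.x[:2],.003]
for k,l in dict(grip=[-.114,0,.047],lip=[.092,0,.010],hend=[-.166,0,.077]).items():
    X=R@l+T; print(k,X.round(4),proj("scene",X).round(0))
s=read_state(); M=Ro.from_quat(s['tool_rot']).as_matrix(); print(M.round(3))
E
```

```text
[ 0.64682241 -0.01929763 -0.09281026] -5.317636058082041 [-0.   0.9 -0.3  1.4 -0.7  1.   0.3  0.9  0.3 -0.1  0.4 -3.6]
grip [ 0.5333 -0.0087  0.05  ] [317. 252.]
lip [ 0.7384 -0.0278  0.013 ] [370. 333.]
hend [ 0.4815 -0.0039  0.08  ] [305. 227.]
[[ 0.929  0.371 -0.001]
 [ 0.371 -0.929  0.002]
 [ 0.    -0.002 -1.   ]]
```

```bash
cat >> h.py <<'E'
def sieve_rot(yaw,pitch=0,roll=0): # tool rot when sieve has yaw, nose-down pitch (deg); tool x=sieve x, z down
    return Ro.from_euler('ZYX',[yaw,pitch,roll],degrees=True)*Ro.from_euler('x',180,degrees=True)
def plan(pos,rot,n,start=None):
    if start is None:
        s=read_state(); p,r=np.array(s['tool_pos']),Ro.from_quat(s['tool_rot'])
    else: p,r=start
    p0=p.copy(); w=(r.inv()*rot).as_rotvec(); rs=r; out=[]
    for i in range(n):
        p1=p0+(np.array(pos)-p0)*(i+1)/n
        d=r.inv().apply(p1-p).round(4); t=(np.degrees(w)/5/n).round(2)
        p=p+r.apply(d); r=r*Ro.from_rotvec(np.radians(5*t)); out.append([d.tolist(),t.tolist()])
    for i,o in enumerate(out):
        print(*o); 
        if i%5==4: print('--')
    return p,r
def grip2tcp(g,rot): return np.array(g)-rot.apply([0,0,hold_point_z])
E
python3 - <<'E'
from h import *
r=sieve_rot(-5.3); g=[.5333,-.0087,.05]
st=plan(grip2tcp([.5333,-.0087,.15],r),r,10)
E
```

```text
[0.0492, -0.0369, 0.01] [-0.0, 0.0, 0.54]
[0.0474, -0.0391, 0.01] [-0.0, 0.0, 0.54]
[0.0455, -0.0413, 0.01] [-0.0, 0.0, 0.54]
[0.0436, -0.0434, 0.01] [-0.0, 0.0, 0.54]
[0.0414, -0.0454, 0.01] [-0.0, 0.0, 0.54]
--
[0.0392, -0.0474, 0.01] [-0.0, 0.0, 0.54]
[0.037, -0.0491, 0.01] [-0.0, 0.0, 0.54]
[0.0346, -0.0508, 0.01] [-0.0, 0.0, 0.54]
[0.0322, -0.0524, 0.0099] [-0.0, 0.0, 0.54]
[0.0297, -0.0538, 0.01] [-0.0, 0.0, 0.54]
--
```

Call:
move_arm([
  [[0.049,-0.037,0.01],[0,0,0.54],1],
  [[0.047,-0.039,0.01],[0,0,0.54],1],
  [[0.0455,-0.041,0.01],[0,0,0.54],1],
  [[0.0435,-0.0435,0.01],[0,0,0.54],1],
  [[0.0415,-0.0455,0.01],[0,0,0.54],1],
], force=110)

```text
time: 0.72
tool_pos: [0.3734, -0.2703, 0.2535]
tool_rot: [0.997, 0.071, 0.0, -0.0]
force: [0.3, -0.5, -0.2]
grip_width: 0.0855
gripper_force: 0.0
```

Call:
move_arm([
  [[0.039,-0.0475,0.01],[0,0,0.54],1],
  [[0.037,-0.049,0.01],[0,0,0.54],1],
  [[0.0345,-0.051,0.01],[0,0,0.54],1],
  [[0.032,-0.0525,0.01],[0,0,0.54],1],
  [[0.03,-0.054,0.01],[0,0,0.54],1],
])

```text
time: 1.35
tool_pos: [0.5334, -0.0074, 0.2034]
tool_rot: [0.999, -0.046, -0.0, 0.0]
force: [1.3, -0.9, -0.5]
grip_width: 0.0852
gripper_force: 0.0
```

Call:
move_arm([
  [[0,0,0],[0,0,0],1],
])

```text
time: 1.48
tool_pos: [0.5344, -0.0056, 0.2028]
tool_rot: [0.999, -0.043, -0.0, -0.001]
force: [-1.1, -0.3, -0.3]
grip_width: 0.0851
gripper_force: 0.0
```

```bash
python3 - <<'E'
from h import *
s=read_state(); r=sieve_rot(-5.3); print(s['time'],s['tool_pos'],s['joints'].round(2))
plan(grip2tcp([.5333,-.0087,.05],r),r,4)
im=camera("scene")[:,:,::-1]; cv2.imwrite("pics/s1.png",cv2.resize(im[130:370,200:440],None,fx=2.4,fy=2.4))
E
```

```text
1.475 [ 0.53437648 -0.00556812  0.20283714] [-0.09  0.35  1.73  0.    1.06  1.57]
[-0.0002, 0.0008, 0.0247] [-0.0, 0.0, 0.02]
[-0.0002, 0.0009, 0.0248] [-0.0, 0.0, 0.02]
[-0.0002, 0.0008, 0.0247] [-0.0, 0.0, 0.02]
[-0.0002, 0.0008, 0.0247] [-0.0, 0.0, 0.02]
```

View pics/s1.png

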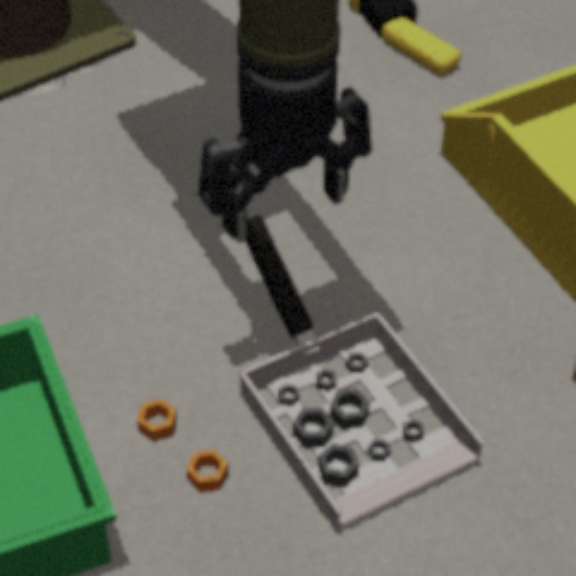

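The gripper straddles the handle, which runs from (255,225) to (300,330) in the crop. I'll descend and close.

Call:
move_arm([
  [[0,0.001,0.03],[0,0,0],1],
  [[0,0.001,0.03],[0,0,0],1],
  [[0,0.001,0.025],[0,0,0],1],
  [[0,0,0.014],[0,0,0],1],
  [[0,0,0],[0,0,0],0.5],
], force=110)

```text
time: 2.15
tool_pos: [0.5315, -0.0131, 0.1043]
tool_rot: [0.999, -0.046, -0.001, 0.0]
force: [-0.7, 0.5, 0.5]
grip_width: 0.0698
gripper_force: 0.0
```

Call:
move_arm([
  [[0,0,0],[0,0,0],0],
  [[0,0,0],[0,0,0],0],
  [[0,0,0],[0,0,0],0],
  [[0,0,0],[0,0,0],0],
  [[0,0,0],[0,0,0],0],
])

```text
time: 2.78
tool_pos: [0.5331, -0.012, 0.1062]
tool_rot: [0.999, -0.046, 0.001, -0.0]
force: [-0.6, 0.7, 5.1]
grip_width: 0.0189
gripper_force: 106.8
```

Call:
move_arm([
  [[0,0,-0.003],[0,0,0],0],
  [[0,0,-0.007],[0,0,0],0],
  [[0,0,-0.012],[0,0,0],0],
  [[0,0,-0.018],[0,0,0],0],
  [[0,0,-0.02],[0,0,0],0],
], force=120)

```text
time: 3.4
tool_pos: [0.5319, -0.0122, 0.1656]
tool_rot: [0.999, -0.046, -0.001, 0.0]
force: [-0.2, 0.6, -4.1]
grip_width: 0.0182
gripper_force: 117.1
```

Call:
move_arm([
  [[0,0,-0.02],[0,0,0],0],
  [[0,0,-0.018],[0,0,0],0],
  [[0,0,-0.012],[0,0,0],0],
  [[0,0,-0.007],[0,0,0],0],
  [[0,0,-0.003],[0,0,0],0],
])

```text
time: 4.03
tool_pos: [0.5323, -0.0122, 0.2251]
tool_rot: [0.999, -0.046, -0.0, -0.0]
force: [-0.1, 0.6, -4.3]
grip_width: 0.0181
gripper_force: 117.1
```

```bash
cat >> h.py <<'E'
def splan(pos,rot,prof,start=None):
    "like plan but with step weights"
    if start is None:
        s=read_state(); p,r=np.array(s['tool_pos']),Ro.from_quat(s['tool_rot'])
    else: p,r=start
    c=np.cumsum(prof)/np.sum(prof); p0,w=p.copy(),(r.inv()*rot).as_rotvec(); r0=r
    rows=[];last=0
    for k in c:
        p1=p0+(np.array(pos)-p0)*k; d=r.inv().apply(p1-p).round(3); t=(np.degrees(w)/5*(k-last)).round(2); last=k
        p=p+r.apply(d); r=r*Ro.from_rotvec(np.radians(5*t)); rows.append([d.tolist(),t.tolist(),0])
    for i in range(0,len(rows),5): print(rows[i:i+5])
    return p,r
E
python3 - <<'E'
from h import *
s=read_state(); print(s['time'],s['tool_pos'],s['force'],s['moment'],s['grip_width'])
r=sieve_rot(-11.6); yaw=np.radians(-11.6); ex=np.array([np.cos(yaw),np.sin(yaw),0]);
c=np.array([.523,-.38,.108])-.006*ex; g=c-.114*ex+[0,0,.047]; print(g)
splan(grip2tcp(g,r),r,[3,8,14,20,26,30,32,32,32,32,30,26,20,14,8,3])
cv2.imwrite("pics/s2.png",np.hstack([camera("scene")[130:380,200:520,::-1],camera("top")[80:330,240:560,::-1]]))
E
```

```text
4.025 [ 0.53228972 -0.01223841  0.22509321] [-0.11481327  0.56599645 -4.32911621] [ 0.0622063   0.5228614  -0.03839588] 0.01808103722176333
[ 0.40545097 -0.35587065  0.155     ]
[[[-0.001, 0.003, 0.0], [0.0, 0.0, 0.01], 0], [[-0.002, 0.009, 0.001], [0.0, 0.0, 0.03], 0], [[-0.004, 0.015, 0.0], [0.0, 0.0, 0.05], 0], [[-0.006, 0.021, 0.001], [0.0, 0.0, 0.08], 0], [[-0.007, 0.028, 0.001], [0.0, 0.0, 0.1], 0]]
[[[-0.008, 0.033, 0.002], [0.0, 0.0, 0.12], 0], [[-0.008, 0.034, 0.002], [0.0, 0.0, 0.12], 0], [[-0.007, 0.035, 0.001], [0.0, 0.0, 0.12], 0], [[-0.008, 0.035, 0.002], [0.0, 0.0, 0.12], 0], [[-0.007, 0.035, 0.001], [0.0, 0.0, 0.12], 0]]
[[[-0.006, 0.032, 0.002], [0.0, 0.0, 0.12], 0], [[-0.005, 0.029, 0.001], [0.0, 0.0, 0.1], 0], [[-0.004, 0.022, 0.001], [0.0, 0.0, 0.08], 0], [[-0.002, 0.015, 0.001], [0.0, 0.0, 0.05], 0], [[-0.001, 0.009, 0.0], [0.0, 0.0, 0.03], 0]]
[[[-0.001, 0.003, 0.0], [0.0, 0.0, 0.01], 0]]
```

View pics/s2.png

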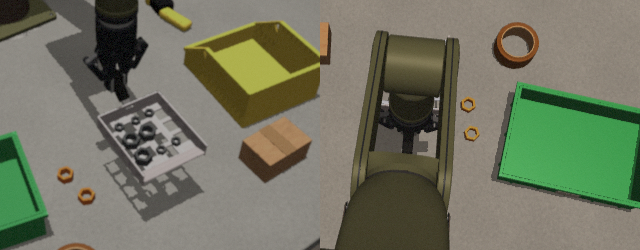

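The left half (scene) shows the sieve lifted level with all 8 nuts still on the floor. The arm hides it in the top view. I'll carry it over the tote gently.

Call:
move_arm([
  [[-0.001,0.003,0.0],[0,0,0.01],0],
  [[-0.002,0.009,0.001],[0,0,0.03],0],
  [[-0.004,0.015,0.0],[0,0,0.05],0],
  [[-0.006,0.021,0.001],[0,0,0.08],0],
  [[-0.007,0.028,0.001],[0,0,0.1],0],
])

```text
time: 4.75
tool_pos: [0.5043, -0.0871, 0.2218]
tool_rot: [0.998, -0.057, -0.0, 0.0]
force: [0.3, -0.2, -3.8]
grip_width: 0.0183
gripper_force: 117.2
```

Call:
move_arm([
  [[-0.008,0.033,0.002],[0,0,0.12],0],
  [[-0.008,0.034,0.002],[0,0,0.12],0],
  [[-0.007,0.035,0.001],[0,0,0.12],0],
  [[-0.008,0.035,0.002],[0,0,0.12],0],
  [[-0.007,0.035,0.001],[0,0,0.12],0],
])

```text
time: 5.38
tool_pos: [0.4426, -0.253, 0.2138]
tool_rot: [0.996, -0.084, -0.0, 0.0]
force: [0.3, -0.3, -5.1]
grip_width: 0.0184
gripper_force: 117.0
```

Call:
move_arm([
  [[-0.006,0.032,0.002],[0,0,0.12],0],
  [[-0.005,0.029,0.001],[0,0,0.1],0],
  [[-0.004,0.022,0.001],[0,0,0.08],0],
  [[-0.002,0.015,0.001],[0,0,0.05],0],
  [[-0.001,0.009,0.0],[0,0,0.03],0],
])

```text
time: 6.0
tool_pos: [0.4063, -0.3541, 0.2088]
tool_rot: [0.995, -0.101, -0.0, -0.0]
force: [0.6, -0.3, -5.2]
grip_width: 0.0185
gripper_force: 117.2
```

Call:
move_arm([
  [[-0.001,0.003,0.0],[0,0,0.01],0],
  [[0,0,0],[0,0,0],0],
])

```text
time: 6.25
tool_pos: [0.4055, -0.3555, 0.2089]
tool_rot: [0.995, -0.1, -0.0, -0.0]
force: [0.2, 0.0, -5.1]
grip_width: 0.0183
gripper_force: 117.2
```

```bash
python3 - <<'E'
from h import *
s=read_state(); print(s['time'],s['tool_pos'],s['force'],s['joints'].round(2))
r=Ro.from_quat(s['tool_rot'])*Ro.from_euler('x',180,degrees=True)
g=s['tool_pos']+Ro.from_quat(s['tool_rot']).apply([0,0,hold_point_z]); T=lambda l: g+r.apply(np.array(l)/1e3-[-.114,0,.047])
for l in ([0,0,0],[92,65,10],[92,-65,10],[-69,69,32],[-69,-69,32]): print(l,T(l).round(3),proj("scene",T(l)).round(0))
cv2.imwrite("pics/s3.png",cv2.resize(camera("scene")[200:420,40:300,::-1],None,fx=3,fy=2.7,interpolation=cv2.INTER_CUBIC))
E
```

```text
6.25 [ 0.4055089  -0.35552787  0.2088751 ] [ 0.187094    0.01606545 -5.09998999] [-0.8   0.35  1.71  0.    1.08  0.97]
[0, 0, 0] [ 0.517 -0.378  0.108] [144. 312.]
[92, 65, 10] [ 0.62  -0.333  0.118] [192. 336.]
[92, -65, 10] [ 0.594 -0.46   0.118] [116. 362.]
[-69, 69, 32] [ 0.463 -0.297  0.14 ] [170. 262.]
[-69, -69, 32] [ 0.436 -0.432  0.14 ] [ 94. 285.]
```

View pics/s3.png

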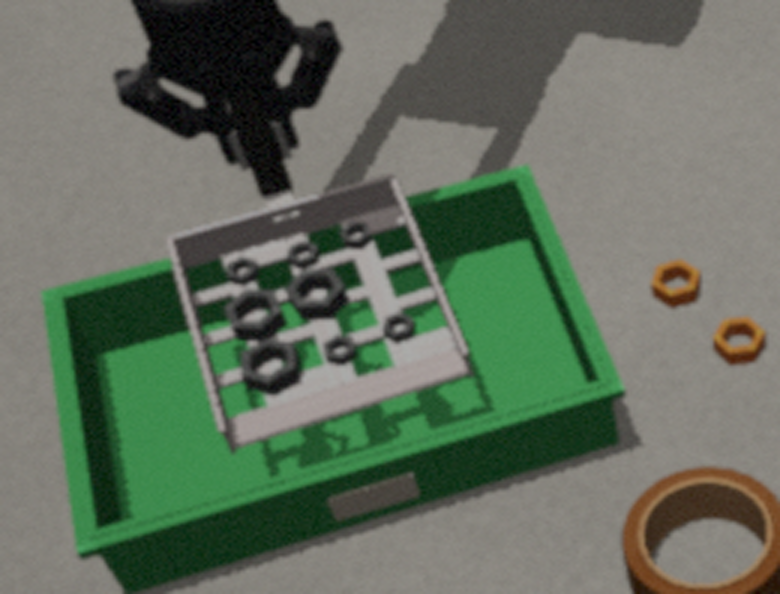

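The sieve is centred over the tote with all 8 nuts in it. I'll lower it a little and shake.

Call:
move_arm([
  [[0,0,0.005],[0,0.3,0],0],
  [[0,0,0.005],[0,0.3,0],0],
  [[0,0.015,0],[0,0,0],0],
  [[0,-0.03,0],[0,0,0],0],
  [[0,0.03,0],[0,0,0],0],
])

```text
time: 6.92
tool_pos: [0.4027, -0.3678, 0.1989]
tool_rot: [0.995, -0.098, 0.025, 0.001]
force: [-0.0, 0.2, -4.2]
grip_width: 0.0181
gripper_force: 118.1
```

Call:
move_arm([
  [[0,-0.03,0],[0,0,0],0],
  [[0,0.03,0],[0,0,0],0],
  [[0,-0.03,0],[0,0,0],0],
  [[0,0.03,0],[0,0,0],0],
  [[0,-0.015,0],[0,0,0],0],
])

```text
time: 7.55
tool_pos: [0.4069, -0.3597, 0.1999]
tool_rot: [0.994, -0.101, 0.028, 0.005]
force: [0.5, -0.6, -4.0]
grip_width: 0.0188
gripper_force: 118.6
```

```bash
python3 - <<'E'
from h import *
s=read_state(); print(s['time'],s['tool_pos'],s['force'])
cv2.imwrite("pics/s4.png",cv2.resize(camera("scene")[200:420,40:300,::-1],None,fx=3,fy=2.7,interpolation=cv2.INTER_CUBIC))
E
```

```text
7.55 [ 0.40687169 -0.35973649  0.1999005 ] [ 0.52002285 -0.61674601 -3.96628228]
```

View pics/s4.png

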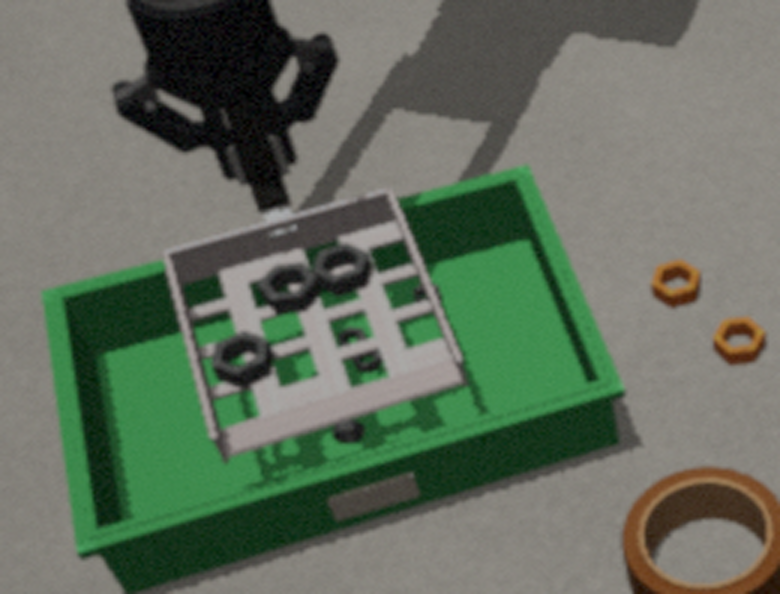

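Three large nuts remain in the sieve. Small ones show below it at (348,432), (350,335), (370,360) and (422,288), and one is hidden. I'll shake again, then raise it to count.

Call:
move_arm([
  [[0,0.016,0],[0,0,0],0],
  [[0,-0.032,0],[0,0,0],0],
  [[0,0.032,0],[0,0,0],0],
  [[0,-0.032,0],[0,0,0],0],
  [[0,0.032,0],[0,0,0],0],
])

```text
time: 8.22
tool_pos: [0.4021, -0.3688, 0.1986]
tool_rot: [0.995, -0.099, 0.025, 0.001]
force: [0.7, 0.8, -4.8]
grip_width: 0.0183
gripper_force: 118.8
```

Call:
move_arm([
  [[0,-0.032,0],[0,0,0],0],
  [[0,0.032,0],[0,0,0],0],
  [[0,-0.032,0],[0,0,0],0],
  [[0,0.016,0],[0,0,0],0],
  [[0,0,0],[0,0,0],0],
])

```text
time: 8.85
tool_pos: [0.4061, -0.358, 0.1994]
tool_rot: [0.995, -0.101, 0.027, 0.004]
force: [0.8, -0.3, -4.1]
grip_width: 0.019
gripper_force: 119.0
```

Call:
move_arm([
  [[0,0,-0.01],[0,0,0],0],
  [[0,0,-0.025],[0,0,0],0],
  [[0,0,-0.03],[0,0,0],0],
  [[0,0,-0.03],[0,0,0],0],
  [[0,0,-0.02],[0,0,0],0],
])

```text
time: 9.48
tool_pos: [0.3999, -0.3551, 0.3162]
tool_rot: [0.995, -0.101, 0.027, 0.004]
force: [1.0, -0.2, -3.8]
grip_width: 0.0185
gripper_force: 119.2
```

```bash
python3 - <<'E'
from h import *
s=read_state(); print(s['time'],s['tool_pos'],s['force'],s['tool_rot'],s['joints'].round(2))
cv2.imwrite("pics/s5.png",cv2.resize(camera("scene")[190:410,40:300,::-1],None,fx=3,fy=2.7,interpolation=cv2.INTER_CUBIC))
E
```

```text
9.475 [ 0.39991223 -0.35513428  0.31618702] [ 0.95292837 -0.21760927 -3.8227998 ] [ 0.99456127 -0.10050448  0.02709301  0.00356353] [-0.82  0.22  1.6   0.03  1.28  0.94]
```

View pics/s5.png

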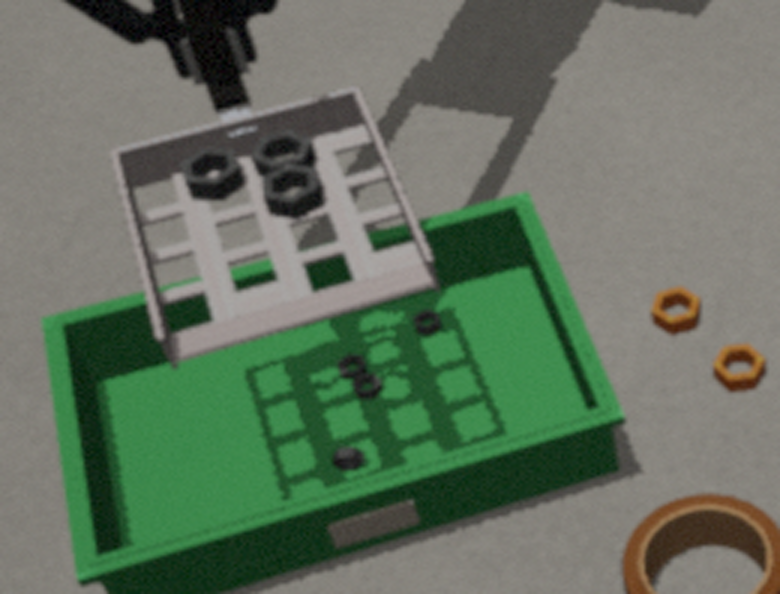

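Four small nuts are visible in the tote, at (427,320), (352,367), (368,383) and (348,457). The fifth is either hidden behind the sieve or still in it. I'll lower, shake with longer strokes, then raise higher for a clear count.

Call:
move_arm([
  [[0,0,0.02],[0,0,0],0],
  [[0,0,0.03],[0,0,0],0],
  [[0,0,0.03],[0,0,0],0],
  [[0,0,0.025],[0,0,0],0],
  [[0,0.03,0.01],[0,0,0],0],
])

```text
time: 10.15
tool_pos: [0.3987, -0.3827, 0.1969]
tool_rot: [0.995, -0.099, 0.024, 0.0]
force: [-0.4, -0.7, -4.8]
grip_width: 0.0182
gripper_force: 119.0
```

Call:
move_arm([
  [[0,-0.03,0],[0,0,0],0],
  [[0,-0.03,0],[0,0,0],0],
  [[0,0.03,0],[0,0,0],0],
  [[0,0.03,0],[0,0,0],0],
  [[0,-0.03,0],[0,0,0],0],
])

```text
time: 10.78
tool_pos: [0.4066, -0.3606, 0.1996]
tool_rot: [0.994, -0.103, 0.028, 0.005]
force: [0.8, 1.0, -5.0]
grip_width: 0.0184
gripper_force: 119.3
```

Call:
move_arm([
  [[0,-0.03,0],[0,0,0],0],
  [[0,0.03,0],[0,0,0],0],
  [[0,0.03,0],[0,0,0],0],
  [[0,-0.03,0],[0,0,0],0],
  [[0,-0.03,0],[0,0,0],0],
])

```text
time: 11.4
tool_pos: [0.4116, -0.327, 0.1989]
tool_rot: [0.994, -0.102, 0.026, 0.003]
force: [0.1, 0.5, -4.7]
grip_width: 0.0184
gripper_force: 119.3
```

Call:
move_arm([
  [[0,0.03,0],[0,0,0],0],
  [[0,0.03,0],[0,0,0],0],
  [[0,-0.036,0],[0,0,0],0],
  [[0,0.036,0],[0,0,0],0],
  [[0,-0.03,0],[0,0,0],0],
])

```text
time: 12.02
tool_pos: [0.4066, -0.3603, 0.1996]
tool_rot: [0.994, -0.102, 0.028, 0.005]
force: [0.2, -0.4, -4.3]
grip_width: 0.0184
gripper_force: 119.5
```

Call:
move_arm([
  [[0,0,-0.015],[0,0,0],0],
  [[0,0,-0.03],[0,0,0],0],
  [[0,0,-0.04],[0,0,0],0],
  [[0,0,-0.045],[0,0,0],0],
  [[0,0,-0.045],[0,0,0],0],
])

```text
time: 12.65
tool_pos: [0.3963, -0.3542, 0.3758]
tool_rot: [0.995, -0.1, 0.026, 0.003]
force: [1.0, -1.1, -4.4]
grip_width: 0.0183
gripper_force: 119.5
```

Call:
move_arm([
  [[0,0,-0.035],[0,0,0],0],
  [[0,0,-0.025],[0,0,0],0],
  [[0,0,-0.015],[0,0,0],0],
  [[0,0,0],[0,0,0],0],
])

```text
time: 13.15
tool_pos: [0.3929, -0.3537, 0.4498]
tool_rot: [0.995, -0.101, 0.027, 0.004]
force: [0.4, -0.4, -5.4]
grip_width: 0.0186
gripper_force: 119.5
```

```bash
python3 - <<'E'
from h import *
s=read_state(); print(s['time'],s['tool_pos'],s['force'],s['tool_rot'],s['joints'].round(2))
a=camera("scene")[110:410,30:290,::-1]; b=camera("top")[100:400,350:610,::-1]
cv2.imwrite("pics/s6.png",cv2.resize(np.hstack([a,b]),(800,460),interpolation=cv2.INTER_CUBIC))
E
```

```text
13.15 [ 0.39287623 -0.35366761  0.4497615 ] [ 0.35819921 -0.36198369 -5.39354251] [ 0.9945619  -0.10053208  0.02696899  0.0035495 ] [-0.83  0.14  1.37  0.03  1.58  0.94]
```

View pics/s6.png

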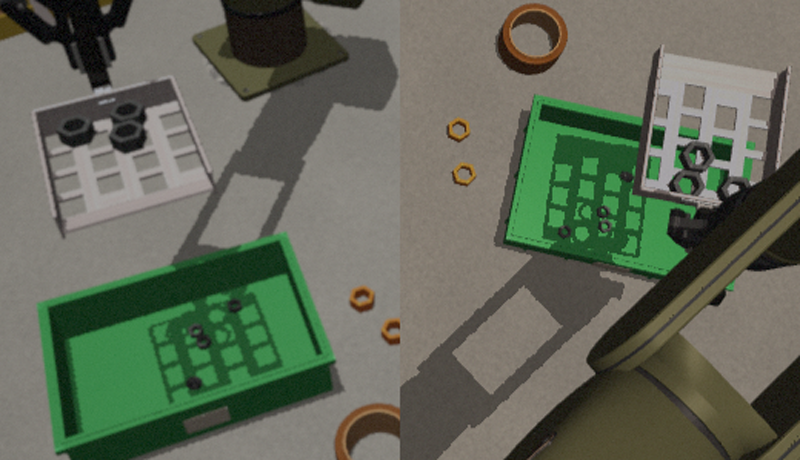

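Four nuts are clear in the tote: scene (235,305), (196,329), (204,341) and (194,383). The strip along the tote's front wall on the right is hidden in both views. I'll shift the raised sieve sideways to uncover it.

Call:
move_arm([
  [[0,-0.006,0],[0,0,0],0],
  [[0,-0.014,0],[0,0,0],0],
  [[0,-0.02,0],[0,0,0],0],
  [[0,-0.022,0],[0,0,0],0],
  [[0,-0.022,0],[0,0,0],0],
])

```text
time: 13.88
tool_pos: [0.4097, -0.2689, 0.4485]
tool_rot: [0.995, -0.1, 0.026, 0.002]
force: [0.5, -0.3, -4.5]
grip_width: 0.0182
gripper_force: 119.6
```

Call:
move_arm([
  [[0,-0.02,0],[0,0,0],0],
  [[0,-0.014,0],[0,0,0],0],
  [[0,-0.006,0],[0,0,0],0],
  [[0,0,0],[0,0,0],0],
])

```text
time: 14.38
tool_pos: [0.4177, -0.2315, 0.4487]
tool_rot: [0.995, -0.1, 0.026, 0.003]
force: [-0.1, -0.3, -4.9]
grip_width: 0.0185
gripper_force: 119.5
```

```bash
python3 - <<'E'
from h import *
s=read_state(); print(s['time'],s['tool_pos'])
a=camera("scene"); b=camera("top")
cv2.imwrite("pics/a7.png",a[:,:,::-1]); cv2.imwrite("pics/b7.png",b[:,:,::-1])
for n,im in(("scene",a),("top",b)):
    p=im.astype(int); dark=((p.max(2)-p.min(2)<28)&(p.max(2)<90)).astype(np.uint8)
    # restrict to tote floor
    ex=np.array([.98,-.2,0]);ey=np.array([.2,.98,0]);c=np.array([.523,-.38,.005])
    poly=np.array([proj(n,c+i*ex*.1+j*ey*.15) for i,j in((1,1),(1,-1),(-1,-1),(-1,1))]).astype(int)
    m=np.zeros(dark.shape,np.uint8); cv2.fillPoly(m,[poly],1)
    k,_,st,ce=cv2.connectedComponentsWithStats(dark*m)
    print(n,poly.tolist()); 
    for i in range(1,k):
        if st[i,4]>10: print(st[i],ce[i].round(0),bp(n,*ce[i],.009).round(3))
E
```

```text
14.375 [ 0.41771765 -0.23146732  0.44865868]
scene [[246, 360], [82, 420], [68, 331], [216, 284]]
[178 305   9   9  43] [182. 309.] [ 0.475 -0.301  0.009]
[224 307   5   9  15] [226. 311.] [ 0.531 -0.23   0.009]
[153 322  14  15 103] [160. 329.] [ 0.494 -0.358  0.009]
[ 68 331   6  18  30] [ 70. 339.] [ 0.418 -0.51   0.009]
[ 71 353   4   9  14] [ 73. 356.] [ 0.458 -0.518  0.009]
[242 352   5   9  16] [244. 357.] [ 0.643 -0.254  0.009]
[151 356  10   8  65] [156. 360.] [ 0.553 -0.393  0.009]
[ 74 367   3   7  11] [ 75. 370.] [ 0.489 -0.525  0.009]
[147 374  35  22 387] [164. 384.] [ 0.609 -0.402  0.009]
[ 76 380   3   8  14] [ 77. 384.] [ 0.519 -0.531  0.009]
[136 395   8   6  14] [139. 398.] [ 0.609 -0.45   0.009]
[109 406  10   5  14] [114. 408.] [ 0.602 -0.494  0.009]
[ 81 409  27  12  50] [ 93. 415.] [ 0.595 -0.53   0.009]
top [[432, 176], [562, 202], [551, 288], [417, 260]]
[ 417  176   80   91 1566] [455. 225.] [ 0.537 -0.299  0.009]
[451 182  29  30 241] [465. 196.] [ 0.602 -0.325  0.009]
[453 191  54  78 226] [480. 229.] [ 0.526 -0.354  0.009]
[ 463  193   99   89 3556] [516. 231.] [ 0.524 -0.437  0.009]
[519 245  38  44 308] [546. 276.] [ 0.422 -0.496  0.009]
```

```bash
python3 - <<'E'
from h import *
s=read_state(); g=s['tool_pos']+Ro.from_quat(s['tool_rot']).apply([0,0,hold_point_z]); r=Ro.from_quat(s['tool_rot'])*Ro.from_euler('x',180,degrees=True)
X=g+r.apply([.114,0,-.047]); a=cv2.imread("pics/a7.png"); b=cv2.imread("pics/b7.png")
def crop(im,c,w,h):
    u,v=np.clip(np.array(c).astype(int),[w//2,h//2],[640-w//2,480-h//2]); q=im[v-h//2:v+h//2,u-w//2:u+w//2]; return cv2.resize(q,(400,300),interpolation=cv2.INTER_CUBIC)
ps,pt=proj("scene",X),proj("top",X); print(ps,pt)
m=np.vstack([np.hstack([crop(a,(160,355),200,150),crop(b,(500,225),200,150)]),np.hstack([crop(a,ps,140,104),crop(b,pt,140,104)])])
cv2.imwrite("pics/m7.png",m)
E
```

```text
[189.49957476 188.56514056] [475.66770732 181.09820702]
```

View pics/m7.png

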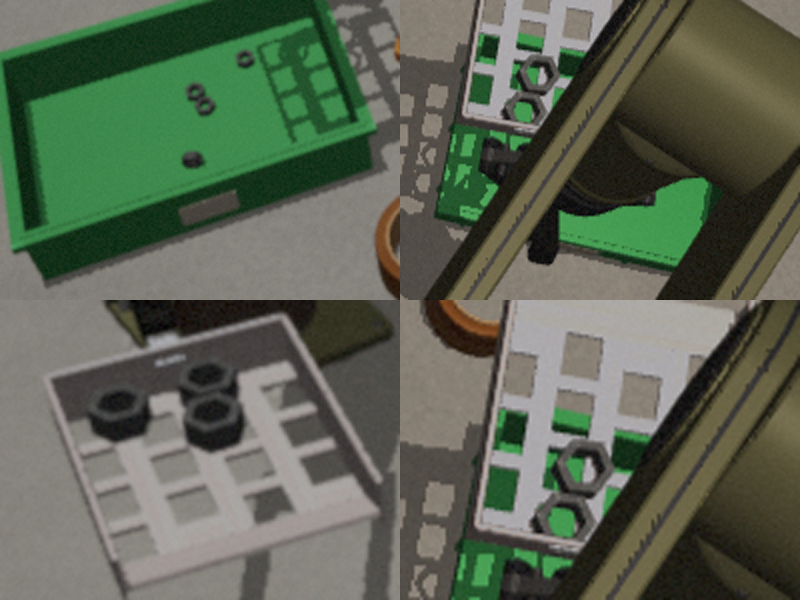

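The top-left panel shows small nuts at (245,58), (196,91), (205,105) and a thicker dark blob at (192,160). The sieve shows only the 3 large ones. I'll check that blob numerically, since it may be two stacked.

```bash
python3 - <<'E'
from h import *
a=cv2.imread("pics/a7.png").astype(int)
for (u,v) in((182,309),(156,360)):
    print(u,v)
    q=a[v-10:v+11,u-9:u+10]; 
    for row in q: print(' '.join('%3d%s'%(x.sum()//3,'g' if x[1]-x[2]>25 else '.') for x in row))
h=lambda X:proj("scene",X)
for c in ([.475,-.301],[.553,-.393]):
    for z in(.005,.013,.021):
        q=np.array([h([c[0]+.01*np.cos(t),c[1]+.01*np.sin(t),z]) for t in np.linspace(0,6.28,13)]); print(c,z,q.min(0).round(1),q.max(0).round(1))
E
```

```text
182 309
 25g  27g  35g  44g  46g  60g  73g  73g  83g  89g  90g  95g  92g  94g  94g  95g  95g  94g  94g
 48g  59g  71g  75g  77g  82g  92g  90g  91g  92g  96g  94g  95g  93g  92g  94g  93g  93g  94g
 73g  84g  92g  92g  89g  92g  94g  91g  93g  92g  92g  92g  91g  93g  95g  94g  93g  87g  78g
 91g  92g  94g  94g  94g  91g  90g  90g  97g  91g  92g  92g  91g  95g  91g  85g  75g  70g  58g
 92g  94g  92g  91g  91g  94g  91g  95g  94g  94g  94g  91g  94g  91g  86g  73g  59g  56g  68g
 96g  93g  95g  93g  95g  94g  91g  92g  87g  89g  86g  90g  93g  93g  90g  69g  55g  66g  83g
 94g  94g  91g  92g  92g  91g  89g  84g  78.  72.  78.  86g  89g  87g  87g  68g  54g  64g  81g
 91g  93g  91g  93g  91g  89g  76g  67.  55.  43.  57.  70.  79.  83g  87g  75g  59g  58g  72g
 94g  93g  94g  92g  85g  80.  64.  46.  35.  32.  37.  55.  72.  83g  92g  85g  72g  57g  64g
 91g  92g  95g  94g  88g  77.  62.  39.  48g  60g  60g  62g  76.  80g  84g  85g  74g  56g  54g
 91g  92g  94g  92g  89g  80g  65.  57g  70g  83g  78g  71.  68.  70.  76g  86g  75g  55g  59g
 89g  92g  92g  93g  89g  80g  73.  71.  82g  8
[... 2505 characters left out ...]
  94g  94g  92g  91g
 90g  94g  93g  96g  95g  94g  94g  94g  94g  93g  93g  94g  93g  95g  95g  93g  94g  89g  84g
 92g  97g  93g  94g  92g  92g  95g  94g  94g  93g  91g  92g  90g  90g  90g  85g  87g  86g  86g
 92g  94g  94g  91g  93g  90g  92g  91g  92g  94g  91g  90g  86g  87g  86g  86g  87g  87g  94g
 91g  90g  91g  90g  92g  90g  91g  91g  88g  83g  86g  87g  84g  86g  86g  95g  94g  95g  91g
[0.475, -0.301] 0.005 [177.1 306.4] [187.1 314.4]
[0.475, -0.301] 0.013 [176.5 304. ] [186.5 312. ]
[0.475, -0.301] 0.021 [175.8 301.6] [185.9 309.6]
[0.553, -0.393] 0.005 [150.7 355.9] [161.4 365.1]
[0.553, -0.393] 0.013 [149.8 353.6] [160.6 362.9]
[0.553, -0.393] 0.021 [149.  351.3] [159.8 360.6]
```

That blob is a single nut standing on edge, so only four are confirmed. Before leaving the tote I'll go back, tilt slightly nose-down to spread the large nuts, and shake harder.

```bash
python3 - <<'E'
from h import *
r=sieve_rot(-11.6,3); splan([.406,-.357,.206],r,[4,10,18,26,32,34,34,32,26,18,10,4])
E
```

```text
[[[0.0, 0.002, 0.004], [0.0, -0.02, 0.0], 0], [[0.0, 0.005, 0.01], [0.0, -0.05, 0.0], 0], [[0.0, 0.009, 0.017], [0.0, -0.09, 0.0], 0], [[0.001, 0.013, 0.026], [0.0, -0.13, 0.0], 0], [[0.001, 0.016, 0.031], [0.0, -0.15, 0.0], 0]]
[[[0.001, 0.017, 0.033], [0.0, -0.16, 0.0], 0], [[0.002, 0.017, 0.034], [0.0, -0.16, 0.0], 0], [[0.002, 0.016, 0.031], [0.0, -0.15, 0.0], 0], [[0.002, 0.013, 0.025], [0.0, -0.13, 0.0], 0], [[0.002, 0.009, 0.018], [0.0, -0.09, 0.0], 0]]
[[[0.001, 0.005, 0.01], [0.0, -0.05, 0.0], 0], [[0.0, 0.002, 0.004], [0.0, -0.02, 0.0], 0]]
```

Call:
move_arm([
  [[0,0.002,0.004],[0,-0.02,0],0],
  [[0,0.005,0.01],[0,-0.05,0],0],
  [[0,0.009,0.017],[0,-0.09,0],0],
  [[0.001,0.013,0.026],[0,-0.13,0],0],
  [[0.001,0.016,0.031],[0,-0.15,0],0],
])

```text
time: 15.1
tool_pos: [0.4136, -0.278, 0.3591]
tool_rot: [0.995, -0.101, 0.007, 0.001]
force: [0.1, -0.3, -4.4]
grip_width: 0.0184
gripper_force: 119.5
```

Call:
move_arm([
  [[0.001,0.017,0.033],[0,-0.16,0],0],
  [[0.002,0.017,0.034],[0,-0.16,0],0],
  [[0.002,0.016,0.031],[0,-0.15,0],0],
  [[0.002,0.013,0.025],[0,-0.13,0],0],
  [[0.002,0.009,0.018],[0,-0.09,0],0],
])

```text
time: 15.72
tool_pos: [0.4061, -0.3498, 0.2171]
tool_rot: [0.995, -0.101, -0.024, -0.003]
force: [-0.3, 0.3, -4.4]
grip_width: 0.0184
gripper_force: 119.4
```

Call:
move_arm([
  [[0.001,0.005,0.01],[0,-0.05,0],0],
  [[0,0.002,0.004],[0,-0.02,0],0],
  [[0,0.018,0],[0,0,0],0],
  [[0,-0.036,0],[0,0,0],0],
  [[0,0.036,0],[0,0,0],0],
])

```text
time: 16.35
tool_pos: [0.4025, -0.3705, 0.2064]
tool_rot: [0.995, -0.098, -0.026, -0.004]
force: [0.1, 0.4, -4.6]
grip_width: 0.0185
gripper_force: 119.6
```

Call:
move_arm([
  [[0,-0.036,0],[0,0,0],0],
  [[0,0.036,0],[0,0,0],0],
  [[0,-0.036,0],[0,0,0],0],
  [[0,0.036,0],[0,0,0],0],
  [[0,-0.03,0],[0,0,0],0],
])

```text
time: 16.98
tool_pos: [0.4095, -0.3494, 0.2074]
tool_rot: [0.994, -0.102, -0.023, 0.001]
force: [0.8, 0.0, -3.9]
grip_width: 0.0182
gripper_force: 119.7
```

Call:
move_arm([
  [[0,-0.03,0],[0,0,0],0],
  [[0,0.03,0],[0,0,0],0],
  [[0,0.03,0],[0,0,0],0],
  [[0,-0.018,0],[0,0,0],0],
  [[0,0,0],[0,0,0],0],
])

```text
time: 17.6
tool_pos: [0.4057, -0.3553, 0.2061]
tool_rot: [0.995, -0.1, -0.026, -0.003]
force: [0.4, -0.3, -4.5]
grip_width: 0.0185
gripper_force: 119.6
```

```bash
python3 - <<'E'
from h import *
s=read_state(); print(s['time'],s['tool_pos'],s['force'],s['tool_rot'])
a=camera("scene").astype(int); cv2.imwrite("pics/a8.png",a[:,:,::-1])
# rectify the sieve floor plane (1 px = 1 mm), then list dark blobs in sieve mm
R=Ro.from_quat(s['tool_rot']); g=s['tool_pos']+R.apply([0,0,hold_point_z]); r=R*Ro.from_euler('x',180,degrees=True)
T=lambda l: g+r.apply(np.array(l)/1e3-[-.114,0,.047])
src=[(-66,66),(66,66),(66,-66),(-66,-66)]
H=cv2.getPerspectiveTransform(np.float32([proj("scene",T([x,y,6])) for x,y in src]),np.float32([[70-y,70-x] for x,y in src]))
w=cv2.warpPerspective(a.astype(np.uint8),H,(140,170)).astype(int)
d=((w.max(2)-w.min(2)<25)&(w.max(2)<85)).astype(np.uint8)
np.save("w8.npy",w)
for row in w[::4,::3]: print(''.join('G' if x[1]-x[0]>20 else '#' if x.max()<50 else '+' if x.max()<90 else '.' for x in row))
E
```

```text
17.6 [ 0.40565722 -0.35529142  0.20613346] [ 0.40775048 -0.34356113 -4.48926044] [ 0.99461976 -0.1002265  -0.02603584 -0.00288313]
.............GGGGGGG..++..............GGGGGGG..
.............GGGG##G+####+...........GGGGGGGG..
.............GG+++##########.........GGGGGGGG..
.............GG+GGG##+++++##.........GGGGGGGG..
......G......GGG+##++.....++GGGGG....GGGGGGGG..
.GGGGGGG.....GGG++++.....GG.GGGGG.....GGGGGGG+.
.GGGGGGG...........++....+++GGGGG..............
.GGGGGGG.......+...+###+###+GGGGG..............
.GGGGGGG......####+++#####++GGGGG.....GGGGGGG..
.GGGGGGG....+######++++#+++GGGGGG.....GGGGGGG..
.+++........##++++++++................GGGGGGG..
............#+++G+++++................GGGGGGG..
............++GGGGG+++.............++.GGGGGGG..
..++.GGG.....+GGGGG#++....GGGGGG+#####GGGGGGGG.
.++GGGGG.....+######++....GGGGGG#########.G.G+.
.GGGGGGGG....+######+.....GGGGGG##++.+###......
.GGGGGGGG.....+++#++......GGGGG+++....+++....+.
..GGGGGGG.....++++++......GGGGG++.....G++GGGGG.
.+GGGGGG......GGGGGGG.....GGGG++++...++++GGGGG.
..............GGGGGG+..........++######+++GGG+.
.........
[... 512 characters left out ...]
GGGG+.
..............GGGGGGG..................+++++++.
.............+++++++++.......+++.+++++++++++++.
.+++++++++++++++++++++++++++++++++++++++++++++.
.+++++++++++++++++++++++++++++++++++++++++++++.
.+++++++++++++++++++++++++++++++++++++++++++++.
.+++++++++++++++++++++++...+++++++++++++++++++.
.+++++++++++++++++++++++++++++++++++++++++++++.
..++++++++++++.+...............................
...............................................
....+++++++....................................
...++++++++....................................
..++++++++...........+####+....................[ WARN:0@0.365] global loadsave.cpp:1063 imwrite_ Unsupported depth image for selected encoder is fallbacked to CV_8U.
```

```bash
python3 - <<'E'
from h import *
s=read_state()
R=Ro.from_quat(s['tool_rot']); g=s['tool_pos']+R.apply([0,0,hold_point_z]); r=R*Ro.from_euler('x',180,degrees=True)
T=lambda l: g+r.apply(np.array(l)/1e3-[-.114,0,.047])
src=[(-66,66),(66,66),(66,-66),(-66,-66)]
H=cv2.getPerspectiveTransform(np.float32([proj("scene",T([x,y,6])) for x,y in src]),np.float32([[70-y,70-x] for x,y in src]))
f=lambda pts,M: cv2.perspectiveTransform(np.float32([pts]),M)[0]
q=f([(182,309),(157,325),(163,333),(156,360)],H); print("tote nuts in map col/row:",(q/[3,4]).round(1).tolist())
print(f([(50,12)],np.linalg.inv(H)))
w=np.load("w8.npy")
for row in w[:32:2,30:90:2]: print(''.join('G' if x[1]-x[0]>20 else '#' if x.max()<50 else '+' if x.max()<90 else '.' for x in row))
E
```

```text
tote nuts in map col/row: [[2.1, 11.7], [18.6, 7.7], [16.7, 2.6], [24.5, -9.3]]
[[162.78333 332.32498]]
.....GGGGGGGGGG...++..........
....GGGGGGGGGGG.++###+........
....GGGGGG###GG+#######+......
....GGGGG################+....
....GGGG#++G##############+...
....GGGG++GGG#####++++####+...
....GGGG+GGGG####++++++###+...
....GGGG++GGG##+++....+++++...
....GGGG++###++++......++++GGG
....GGGG.++#+++........G..+GGG
....GGGGG++++++........GG..GGG
.....GGG...+++++.......GG++GGG
.............++++......++++GGG
.............++##+...++##++GGG
.......++....++####++####++GGG
......+###+++++##########++GGG
```

The rectified sieve floor shows exactly 3 large nuts; the other dark ring is a tote nut seen through a slot. I'll move to mid-way, where the top camera sees the whole tote, and count there.

```bash
python3 - <<'E'
from h import *
P=[4,10,18,26,32,36,36,36,32,26,18,10,4]
splan([.50,-.05,.28],sieve_rot(0,-2),P)
E
```

```text
[[[0.0, -0.004, -0.001], [-0.0, 0.01, -0.03], 0], [[0.001, -0.011, -0.003], [-0.0, 0.03, -0.08], 0], [[0.002, -0.02, -0.004], [-0.0, 0.06, -0.14], 0], [[0.003, -0.029, -0.007], [-0.0, 0.09, -0.21], 0], [[0.005, -0.035, -0.008], [-0.0, 0.11, -0.26], 0]]
[[[0.006, -0.04, -0.01], [-0.0, 0.12, -0.29], 0], [[0.008, -0.039, -0.009], [-0.0, 0.12, -0.29], 0], [[0.008, -0.039, -0.009], [-0.0, 0.12, -0.29], 0], [[0.008, -0.035, -0.008], [-0.0, 0.11, -0.26], 0], [[0.008, -0.028, -0.007], [-0.0, 0.09, -0.21], 0]]
[[[0.005, -0.019, -0.004], [-0.0, 0.06, -0.14], 0], [[0.004, -0.01, -0.003], [-0.0, 0.03, -0.08], 0], [[0.001, -0.005, -0.001], [-0.0, 0.01, -0.03], 0]]
```

Call:
move_arm([
  [[0,0,-0.01],[0,0.1,0],0],
  [[0,0,-0.015],[0,0.1,0],0],
  [[0,-0.004,-0.01],[0,0.01,-0.03],0],
  [[0.001,-0.011,-0.003],[0,0.03,-0.08],0],
  [[0.002,-0.02,-0.004],[0,0.06,-0.14],0],
])

```text
time: 18.27
tool_pos: [0.4174, -0.3217, 0.2476]
tool_rot: [0.996, -0.09, -0.013, -0.002]
force: [-0.2, 0.6, -4.6]
grip_width: 0.0187
gripper_force: 119.7
```

Call:
move_arm([
  [[0.003,-0.029,-0.006],[0,0.09,-0.21],0],
  [[0.005,-0.035,-0.006],[0,0.11,-0.26],0],
  [[0.006,-0.04,-0.006],[0,0.12,-0.29],0],
  [[0.008,-0.039,-0.006],[0,0.12,-0.29],0],
  [[0.008,-0.039,-0.006],[0,0.12,-0.29],0],
])

```text
time: 18.9
tool_pos: [0.4711, -0.1433, 0.2774]
tool_rot: [0.999, -0.03, 0.011, -0.001]
force: [0.3, 0.1, -4.6]
grip_width: 0.0179
gripper_force: 119.6
```

Call:
move_arm([
  [[0.008,-0.035,-0.005],[0,0.11,-0.26],0],
  [[0.008,-0.028,-0.005],[0,0.05,-0.21],0],
  [[0.005,-0.019,-0.003],[0,0,-0.14],0],
  [[0.004,-0.01,-0.002],[0,0,-0.08],0],
  [[0.001,-0.005,0],[0,0,-0.03],0],
])

```text
time: 19.52
tool_pos: [0.5006, -0.0492, 0.2933]
tool_rot: [1.0, 0.001, 0.018, 0.001]
force: [0.3, 0.2, -4.5]
grip_width: 0.0181
gripper_force: 119.6
```

```bash
python3 - <<'E'
from h import *
s=read_state(); print(s['time'],s['tool_pos'],s['force'])
b=camera("top"); cv2.imwrite("pics/b9.png",b[:,:,::-1]); b=b.astype(int)
ex=np.array([.98,-.2,0]);ey=np.array([.2,.98,0]);c=np.array([.523,-.38,.008])
dst=[(1,1),(1,-1),(-1,-1),(-1,1)]
H=cv2.getPerspectiveTransform(np.float32([proj("top",c+i*ex*.1+j*ey*.15) for i,j in dst]),np.float32([[150-150*j,100-100*i] for i,j in dst]))
w=cv2.warpPerspective(b.astype(np.uint8),H,(300,200)).astype(int)
for row in w[::6,::4]: print(''.join('g' if x[1]-x[0]>20 and x[1]<60 else '.' if x[1]-x[0]>20 else '#' if x.max()<70 else '+' for x in row))
E
```

```text
19.525 [ 0.50060223 -0.04923173  0.29326373] [ 0.3388615   0.24350911 -4.54779217]
+......g.g.gggggggggggggggggggggggggggggggggggggggggggggggggggggggggggggggg
+........................................................................gg
#...................................................##+....................
#...................................................##+....................
#...................................................###....................
+..........................................................................
#..........................................................................
+..........................................................................
#..........................................................................
#..........................................................................
#.....................................#+++................................g
#......................................###................................g
#..........................................................................
#............................
[... 866 characters left out ...]
...............g
g.........................................................................g
...................+.#+...................................................g
...................+..+...................................................g
....................#+....................................................g
..........................................................................g
..........................................................................g
...........................................................................
ggggggggggggg.g.g..g.......................................................
+++++#+##+############gg#######g##+###+###+####gggggggggggggggggggggggggggg
```

All five small nuts are in the tote; the fifth was by the front wall. Now to the bin.

```bash
cat >> h.py <<'E'
def lip_pose(lip,yaw,pitch):
    rot=sieve_rot(yaw,pitch); rs=rot*Ro.from_euler('x',180,degrees=True)
    return grip2tcp(np.array(lip)-rs.apply([.206,0,-.037]),rot),rot
E
python3 - <<'E'
from h import *
P=[4,10,18,26,34,38,38,38,34,26,18,10,4]
p,r=lip_pose([.527,.35,.165],20,0); print(p)
st=splan(p,r,P)
print()
for pit in range(5,60,5):
    p,r=lip_pose([.527,.35,.165-.04*pit/55],20,pit); st=splan(p,r,[1],st)
print(st[0])
E
```

```text
[0.33342332 0.27954385 0.2559    ]
[[[-0.002, -0.004, 0.0], [0.0, -0.01, -0.05], 0], [[-0.006, -0.011, 0.001], [0.0, -0.01, -0.13], 0], [[-0.01, -0.021, 0.002], [0.0, -0.02, -0.24], 0], [[-0.013, -0.029, 0.003], [0.01, -0.04, -0.35], 0], [[-0.017, -0.038, 0.004], [0.01, -0.05, -0.45], 0]]
[[[-0.017, -0.044, 0.004], [0.01, -0.05, -0.51], 0], [[-0.014, -0.045, 0.004], [0.01, -0.05, -0.51], 0], [[-0.013, -0.045, 0.005], [0.01, -0.05, -0.51], 0], [[-0.01, -0.041, 0.004], [0.01, -0.05, -0.45], 0], [[-0.006, -0.032, 0.003], [0.01, -0.04, -0.35], 0]]
[[[-0.003, -0.022, 0.002], [0.0, -0.02, -0.24], 0], [[-0.002, -0.012, 0.002], [0.0, -0.01, -0.13], 0], [[-0.001, -0.005, 0.0], [0.0, -0.01, -0.05], 0]]

[[[0.009, -0.0, -0.014], [0.01, -1.0, -0.02], 0]]
[[[0.009, -0.0, -0.014], [-0.0, -1.0, 0.0], 0]]
[[[0.009, -0.0, -0.014], [-0.0, -1.0, 0.0], 0]]
[[[0.01, -0.0, -0.014], [-0.0, -1.0, 0.0], 0]]
[[[0.01, -0.0, -0.014], [-0.0, -1.0, 0.0], 0]]
[[[0.01, -0.0, -0.015], [-0.0, -1.0, 0.0], 0]]
[[[0.011, -0.0, -0.014], [0.0, -1.0, 0.0], 0]]
[[[0.01, -0.0, -0.015], [0.0, -1.0, 0.0], 0]]
[[[0.012, -0.0, -0.015], [0.0, -1.0, 0.0], 0]]
[[[0.011, -0.0, -0.015], [0.0, -1.0, 0.0], 0]]
[[[0.011, -0.0, -0.015], [0.0, -1.0, 0.0], 0]]
[0.48588005 0.33495531 0.34631856]
```

Call:
move_arm([
  [[-0.002,-0.004,0],[0,-0.01,-0.05],0],
  [[-0.006,-0.011,0.001],[0,-0.01,-0.13],0],
  [[-0.01,-0.021,0.002],[0,-0.02,-0.24],0],
  [[-0.013,-0.029,0.003],[0.01,-0.04,-0.35],0],
  [[-0.017,-0.038,0.004],[0.01,-0.05,-0.45],0],
])

```text
time: 20.2
tool_pos: [0.4487, 0.0514, 0.2815]
tool_rot: [0.999, 0.053, 0.013, 0.001]
force: [0.7, 1.0, -4.1]
grip_width: 0.0184
gripper_force: 119.6
```

Call:
move_arm([
  [[-0.017,-0.044,0.004],[0.01,-0.05,-0.51],0],
  [[-0.014,-0.045,0.004],[0.01,-0.05,-0.51],0],
  [[-0.013,-0.045,0.005],[0.01,-0.05,-0.51],0],
  [[-0.01,-0.041,0.004],[0.01,-0.05,-0.45],0],
  [[-0.006,-0.032,0.003],[0.01,-0.04,-0.35],0],
])

```text
time: 20.82
tool_pos: [0.3501, 0.2445, 0.2598]
tool_rot: [0.988, 0.155, 0.002, 0.0]
force: [-0.1, -0.7, -4.6]
grip_width: 0.018
gripper_force: 119.6
```

Call:
move_arm([
  [[-0.003,-0.022,0.002],[0,-0.02,-0.24],0],
  [[-0.002,-0.012,0.002],[0,-0.01,-0.13],0],
  [[-0.001,-0.005,0],[0,-0.01,-0.05],0],
  [[0,0,0],[0,0,0],0],
])

```text
time: 21.32
tool_pos: [0.3339, 0.2782, 0.2559]
tool_rot: [0.985, 0.172, 0.0, 0.001]
force: [-0.1, -0.8, -4.0]
grip_width: 0.0185
gripper_force: 119.6
```

```bash
python3 - <<'E'
from h import *
s=read_state(); print(s['time'],s['tool_pos'],s['force'],s['joints'].round(2))
a=camera("scene"); cv2.imwrite("pics/a10.png",a[:,:,::-1])
R=Ro.from_quat(s['tool_rot']); print((R*Ro.from_euler('x',180,degrees=True)).as_euler('ZYX',degrees=True).round(1))
g=s['tool_pos']+R.apply([0,0,hold_point_z]); r=R*Ro.from_euler('x',180,degrees=True)
T=lambda l: g+r.apply(np.array(l)/1e3-[-.114,0,.047])
print("lip",T([92,0,10]),T([92,66,10]),T([92,-66,10]))
src=[(-66,66),(66,66),(66,-66),(-66,-66)]
H=cv2.getPerspectiveTransform(np.float32([proj("scene",T([x,y,6])) for x,y in src]),np.float32([[70-y,100-x] for x,y in src]))
w=cv2.warpPerspective(a,H,(140,200)).astype(int)
for row in w[::5,::3]: print(''.join('y' if x[0]-x[2]>35 else '#' if x.max()<50 else '+' if x.max()<90 else '.' for x in row))
E
```

```text
21.325 [0.33385943 0.27817027 0.2558503 ] [-0.14327589 -0.75965833 -3.95029323] [ 0.6   0.16  1.85 -0.    1.13  1.82]
[19.9 -0.  -0.1]
lip [0.52768649 0.34797252 0.16497937] [0.50527428 0.41005052 0.16485932] [0.5500987  0.28589452 0.16509942]
...........................yyyyyyyyyyyyyyyyyyyy
..............................yyyy...........++
..........................................+++++
+......................................++++++++
++....................................+++++++++
+++...................................+++++++++
++++..................................+++++++++
++++...................+++++..........+++++++++
++++...............+++########+........++++++++
++++..............++++++#######.......+++++++++
+++++...........++#####++######+.......++++++++
++++++..........+#######+######+.......++++++++
++++++..........+######++####+........+++++++++
++++++.........++++##++++++...........+++++++++
++++++......++++++++++#+..............+++++++++
+++++.....++##++++######+..............++++++++
++++.....+######++######+..............++++++++
+++++....+#######++####+..............++
[... 363 characters left out ...]
....................++++++++
++++++.................................++++++++
++++++.................................++++++++
++++++.................................++++++++
+++++..................................++++++++
++++...................................++++++++
++++.............+.....................++++++++
+++++........++++++++++++++++++++++....++++++++
++++++++++++++++++++++++++++++++++++...++++++++
++++++++++++++++++++++++++++++++++++...++++++yy
+++++++++++++++++++++++++++++++++++....+####yyy
......................................+######yy
.................+++...............+###########
...............++++...............+############
.........+++#######++............+#############
```

```bash
python3 - <<'E'
from h import *
a=cv2.imread("pics/a10.png").astype(int)
s=read_state(); R=Ro.from_quat(s['tool_rot']); g=s['tool_pos']+R.apply([0,0,hold_point_z]); r=R*Ro.from_euler('x',180,degrees=True)
T=lambda l: g+r.apply(np.array(l)/1e3-[-.114,0,.047])
q=np.array([proj("scene",T([x,y,6])) for x in(-66,92) for y in(-66,66)]); print(q.round(0).tolist())
lo=q.min(0).astype(int)-3; hi=q.max(0).astype(int)+3; print(lo,hi)
ch=" .:-=+*%@"[::-1]
for row in a[lo[1]:hi[1],lo[0]:hi[0]]: print(''.join('y' if x[2]-x[0]>35 else ch[min(8,x.sum()//3//20)] for x in row))
E
```

```text
[[371.0, 139.0], [400.0, 112.0], [434.0, 165.0], [460.0, 135.0]]
[368 108] [463 167]
%**@@@@@@@@@%*=-:::::::::::--++***++****+++--::::::::::::::::::::::::::::::::::::::::::::::::::
%**@@@@@@@@@%%*=-:::::::::-=++******++****+++=-::..::::::::::::::::::::::::::::::::::::::::::::
%**@@@@@@%@@%@@*=-:::::::-==+***+***+**+******++=-::..:::::::::::::::::::::::::::::::::::::::::
***@@@@@@@@@@@@@*=::::::-==+***+**+*+***+***+**+++=-:::::::::::::::::::::::::::::::::::::::::::
*++%%@@@@@@@@%%@*-:::::-=++*+*****+**+**+***+****++++=--::.::::::::::::::::::::::::::::::::::::
==-=*@@@@@@@@@@%=-::::-=+++*******++*++**+++*****+****++=-::..:::::::::::::::::::::::::::::::::
--:-=%@@@@@@@@%+=::::-=+***+***++++***++*****+*+*+*+****++=-:::.:::::::::::::::::::::::::::::::
::::-=*@@@@@@%*+=-::-=++***+*++=-:-++++***+***++*+**+***+**++=-::::::::::::::::::::::::::::::::
:::::-=*@@@@%*+===--=++******+=:...::-+*+***+*+***+*********+++==--::.:::::::::::::::::::::::::
::::::-=%@@%*+====-=++**+***+=-.. ...:=++*****+*******++++*+***+*++=-::.:::::::::::::::::::::::
:::::::-=**++++====++******+=-.. . ..:-=+++++*+*****+++
[... 3948 characters left out ...]
+=:..:-yyyyyyyyyyyyyyyyyyyyy
++++++++++++++yyyy+++++++++++++==::::::::--==++++++++*++++*++*+*++*+-..:=yyyyyyyyyyyyyyyyyyyyyy
+++++++++++++++++++++++++++++++=-:::::::::::--=+++++++++**++*+***+++-.:-yyyyyyyyyyyyyyyyyyyyyyy
+++++++++++++++++++++++++++++++=::::::::::::::--==+++*+++++*+++*+++=-:-+yyyyyyyyyyyyyyyyyyyyyyy
+++++++++++++++++++++++++++++++=---:::::::::::::---=+++++++++*+*+++=-=+yyyyyyyyyyyyyyyyyyyyyyyy
++++++++++++++++++++++++++++++++++=--:::::::::::::-yyy++++++++**++++=+yyyyyyyyyyyyyyyyyyyyyyyyy
+++++++++++++++++++++++++++++++++++==--:::::::::yyyyyyyyyy*+++*++++++yyyyyyyyyyyyyyyyyyyyyyyyyy
++++++++++++++++++++++++++++++++++=---=--:::-yyyyyyyyyyyyyyyy+++***+yyyyyyyyyyyyyyyyyyyyyyyyyyy
```

The third nut only looks small because the near side wall cuts it off; all three are where they were. Pouring now.

Call:
move_arm([
  [[0.009,0,-0.014],[0,-1,0],0],
  [[0.009,0,-0.014],[0,-1,0],0],
  [[0.009,0,-0.014],[0,-1,0],0],
  [[0.01,0,-0.014],[0,-1,0],0],
  [[0.01,0,-0.014],[0,-1,0],0],
])

```text
time: 22.0
tool_pos: [0.3899, 0.2978, 0.3165]
tool_rot: [0.962, 0.167, -0.213, 0.038]
force: [-0.3, 0.3, -3.9]
grip_width: 0.0183
gripper_force: 119.7
```

Call:
move_arm([
  [[0.01,0,-0.015],[0,-1,0],0],
  [[0.011,0,-0.014],[0,-1,0],0],
  [[0.01,0,-0.015],[0,-1,0],0],
  [[0.012,0,-0.015],[0,-1,0],0],
  [[0.011,0,-0.015],[0,-1,0],0],
])

```text
time: 22.62
tool_pos: [0.4713, 0.3271, 0.3451]
tool_rot: [0.893, 0.155, -0.415, 0.073]
force: [-0.0, -0.3, -3.5]
grip_width: 0.0185
gripper_force: 119.8
```

Call:
move_arm([
  [[0.011,0,-0.015],[0,-1,0],0],
  [[0,0,0],[0,0,0],0],
  [[0,0,0],[0,0,0],0],
  [[0,0,0],[0,0,0],0],
])

```text
time: 23.12
tool_pos: [0.4861, 0.3334, 0.3474]
tool_rot: [0.874, 0.153, -0.453, 0.08]
force: [0.8, -0.7, -2.5]
grip_width: 0.0187
gripper_force: 119.9
```

```bash
cat > v.py <<'E'
from h import *
s=read_state(); print(s['time'],s['tool_pos'],s['force'],s['joints'].round(2),s['grip_width'])
R=Ro.from_quat(s['tool_rot']); print((R*Ro.from_euler('x',180,degrees=True)).as_euler('ZYX',degrees=True).round(1))
a=camera("scene"); b=camera("top"); cv2.imwrite(f"pics/a_{s['time']:.1f}.png",a[:,:,::-1]); cv2.imwrite(f"pics/b_{s['time']:.1f}.png",b[:,:,::-1])
ch=" .:-=+*%@"[::-1]
c=np.array([.557,.347,.02]); ex=np.array([.9935,-.113,0]); ey=np.array([.113,.9935,0])
for n,im in(("scene",a),("top",b)):
    q=np.array([proj(n,c+i*ex*.12+j*ey*.105) for i in(-1,1) for j in(-1,1)]); lo=q.min(0).astype(int); hi=q.max(0).astype(int); print(n,lo,hi)
    for row in im[lo[1]:hi[1]:2,lo[0]:hi[0]].astype(int): print(''.join('y' if x[0]-x[2]>35 else ch[min(8,x.sum()//3//20)] for x in row))
E
python3 v.py
```

```text
23.125 [0.48614498 0.33342578 0.34743249] [ 0.82666207 -0.67809504 -2.49420556] [0.48 0.72 0.97 0.16 2.4  1.76] 0.01868750008282963
[19.7 54.8 -0.1]
scene [380 161] [513 251]
++++++++++++++++++++++++++++++=-:::::-=+*+++*+***+=--=======-=====yyyyyyyyyyyyyyyyyyyyyyyyyyyyyyyyyyyyyyyyyyyyyyyyyy:::::::::::::::::
+++++++++++++++++++++++++++++=-:::::::-+++***++****=--==========yyyyyyyyyyyyyyyyyyyyyyyyyyyyyyyyyyyyyyyyyyyyyyyyyyyyyy:::::::::::::::
++++++++++++++++++++++++++++-::::::-yyyy++++++++***+=-========yyyyyyyyyyyyyyyyyyyyyyyyyyyyyyyyyyyyyyyyyyyyyyyyyyyyyyyyyyy::::::::::::
++++++++++++++++++++++++++=---yyyyyyyyyy++*+++**+++++=--====+yyyyyyyyyyyyyyyyyyyyyyyyyyyyyyyyyyyyyyyyyyyyyyyyyyyyyyyyyyyyyy::::::::::
+++++++++++++++++++++++=yyyyyyyyyyyyyyyyyy++++*******+=--==yyyyyyyyyyyyyyyyyyyyyyyyyyyyyyyyyyyyyyyyyyyyyyyyyyyyyyyyyyyyyyyyyy::::::::
++++++++++++++++==yyyyyyyyyyyyyyyyyyyyyyyyyy+++*+++++++=-=yyyyyyyyyyyyyyyyyyyyyyyyyyyyyyyyyyyyyyyyyyyyyyyyyyyyyyyyyyyyyyyyyyyyy-:::::
+++++++++++=yyyyyyyyyyyyyyyyyyyyyyyyyyyyyyyyy+++++**+**+=-yyyyyyyyyyyyyyyyyyyyyyyyyyyyyyyyyyyyyyyyyyyyyyyyyyyyyyyyyyyyyyy
[... 10755 characters left out ...]
%yyyyyyyyyyyyyyyyyy*::::::::::::::
++++++++++++++++++++++++++*+++++++*++*******************************%%%%%%%%@yyyyyyyyyyyyyyyyyy+=:::::::::::::
+++++++++++++++++++++++++++*++*++++**+******************************%%%%%%@yyyyyyyyyyyyyyyyyyyy++=::::::::::::
++++++++++++++++++++++++*+***+***+*************************%*%%*%%%%%%%%%%yyyyyyyyyyyyyyyyyyyy+++++=+=::::::::
++++++++++++++++++++++++*+***+**************************%*%%*%%%%%%%%%yyyyyyyyyyyyyyyyyyyyyyyy++++==++=:::::-:
+++++++++++++++**++**+*******************************%%%%%%%%%%%%@*+++yyyyyyyyyyyyyyyyyyyyyyy*+++==+++++::::::
+++++++++++++*++****+***************************%%%*%%%%%%%%%%*++++++++++++++++++==yyyyyyyyyy+++++++++=++:::::
```

The force drop of about 1.7 N matches three large nuts leaving, and nuts show in the bin. Now I'll level the sieve and return it.

```bash
python3 - <<'E'
from h import *
st=None
for pit in range(50,-5,-5):
    p,r=lip_pose([.527,.35,.165-.04*pit/55],20,pit); st=splan(p,r,[1],st)
print()
st=splan([.49,-.02,.26],sieve_rot(0,0),[8,20,34,40,40,40,40,34,20,8],st)
print()
st=splan([.5331,-.0122,.135],sieve_rot(-5.3,0),[2,4,4,3,2],st)
E
```

```text
[[[-0.009, -0.001, 0.017], [-0.01, 0.97, -0.03], 0]]
[[[-0.009, -0.0, 0.016], [-0.0, 1.0, 0.0], 0]]
[[[-0.01, -0.0, 0.015], [-0.0, 1.0, 0.0], 0]]
[[[-0.01, -0.0, 0.016], [-0.0, 1.0, 0.0], 0]]
[[[-0.009, -0.0, 0.015], [-0.0, 1.0, 0.0], 0]]
[[[-0.009, -0.0, 0.015], [-0.0, 1.0, 0.0], 0]]
[[[-0.009, -0.0, 0.015], [-0.0, 1.0, 0.0], 0]]
[[[-0.008, -0.0, 0.015], [-0.0, 1.0, 0.0], 0]]
[[[-0.008, -0.0, 0.015], [-0.0, 1.0, 0.0], 0]]
[[[-0.008, -0.0, 0.015], [-0.0, 1.0, -0.0], 0]]
[[[-0.007, -0.0, 0.015], [-0.0, 1.0, -0.0], 0]]

[[[0.001, 0.009, -0.0], [-0.0, 0.0, 0.11], 0], [[0.004, 0.024, -0.0], [-0.0, 0.0, 0.28], 0], [[0.006, 0.04, -0.001], [-0.0, 0.0, 0.48], 0], [[0.01, 0.046, -0.001], [-0.0, 0.0, 0.56], 0], [[0.012, 0.046, -0.0], [-0.0, 0.0, 0.56], 0]]
[[[0.014, 0.046, -0.001], [-0.0, 0.0, 0.56], 0], [[0.017, 0.044, -0.001], [-0.0, 0.0, 0.56], 0], [[0.016, 0.037, -0.0], [-0.0, 0.0, 0.48], 0], [[0.01, 0.022, -0.001], [-0.0, 0.0, 0.28], 0], [[0.004, 0.008, 0.0], [-0.0, 0.0, 0.11], 0]]

[[[0.006, -0.001, 0.017], [-0.0, 0.0, 0.14], 0], [[0.011, -0.002, 0.033], [-0.0, 0.0, 0.29], 0], [[0.012, -0.002, 0.034], [-0.0, 0.0, 0.29], 0], [[0.009, -0.002, 0.025], [-0.0, 0.0, 0.22], 0], [[0.005, -0.002, 0.016], [-0.0, 0.0, 0.14], 0]]
```

Call:
move_arm([
  [[-0.009,-0.001,0.017],[0,0.97,-0.03],0],
  [[-0.009,0,0.016],[0,1,0],0],
  [[-0.01,0,0.015],[0,1,0],0],
  [[-0.01,0,0.016],[0,1,0],0],
  [[-0.009,0,0.015],[0,1,0],0],
])

```text
time: 23.85
tool_pos: [0.4014, 0.304, 0.3251]
tool_rot: [0.951, 0.168, -0.254, 0.044]
force: [-0.1, 0.1, -2.0]
grip_width: 0.0182
gripper_force: 119.9
```

Call:
move_arm([
  [[-0.009,0,0.015],[0,1,0],0],
  [[-0.009,0,0.015],[0,1,0],0],
  [[-0.008,0,0.015],[0,1,0],0],
  [[-0.008,0,0.015],[0,1,0],0],
  [[-0.008,0,0.015],[0,1,0],0],
])

```text
time: 24.48
tool_pos: [0.3404, 0.2817, 0.2695]
tool_rot: [0.984, 0.173, -0.043, 0.007]
force: [0.2, -0.7, -3.1]
grip_width: 0.0187
gripper_force: 119.9
```

Call:
move_arm([
  [[-0.007,0,0.015],[0,1,0],0],
  [[0.001,0.009,0],[0,0,0.11],0],
  [[0.004,0.024,0],[0,0,0.28],0],
  [[0.006,0.04,-0.001],[0,0,0.48],0],
  [[0.01,0.046,-0.001],[0,0,0.56],0],
])

```text
time: 25.1
tool_pos: [0.3913, 0.1714, 0.2577]
tool_rot: [0.994, 0.111, -0.001, -0.0]
force: [0.8, -0.3, -2.2]
grip_width: 0.0188
gripper_force: 119.9
```

Call:
move_arm([
  [[0.012,0.046,0],[0,0,0.56],0],
  [[0.014,0.046,-0.001],[0,0,0.56],0],
  [[0.017,0.044,-0.001],[0,0,0.56],0],
  [[0.016,0.037,0],[0,0,0.48],0],
  [[0.01,0.022,-0.001],[0,0,0.28],0],
])

```text
time: 25.72
tool_pos: [0.4874, -0.0144, 0.2604]
tool_rot: [1.0, 0.004, -0.001, 0.0]
force: [-0.1, 0.2, -2.5]
grip_width: 0.0185
gripper_force: 119.8
```

Call:
move_arm([
  [[0.004,0.008,0],[0,0,0.11],0],
  [[0.006,-0.001,0.017],[0,0,0.14],0],
  [[0.011,-0.002,0.033],[0,0,0.29],0],
  [[0.012,-0.002,0.034],[0,0,0.29],0],
  [[0.009,-0.002,0.025],[0,0,0.22],0],
])

```text
time: 26.35
tool_pos: [0.5276, -0.0131, 0.1493]
tool_rot: [0.999, -0.041, -0.002, -0.0]
force: [0.4, -0.3, -2.3]
grip_width: 0.0181
gripper_force: 120.0
```

Call:
move_arm([
  [[0.005,-0.002,0.016],[0,0,0.14],0],
  [[0,0,0],[0,0,0],0],
])

```text
time: 26.6
tool_pos: [0.5323, -0.0117, 0.1334]
tool_rot: [0.999, -0.046, -0.003, 0.0]
force: [0.4, 0.1, -1.7]
grip_width: 0.0179
gripper_force: 119.8
```

```bash
python3 - <<'E'
from h import *
s=read_state(); print(s['time'],s['tool_pos'],s['force'])
a=camera("scene"); b=camera("top"); cv2.imwrite("pics/a11.png",a[:,:,::-1]); cv2.imwrite("pics/b11.png",b[:,:,::-1])
R=Ro.from_quat(s['tool_rot']); print((R*Ro.from_euler('x',180,degrees=True)).as_euler('ZYX',degrees=True).round(1))
ch=" .:-=+*%@"[::-1]
for row in b[158:268:2,110:206].astype(int): print(''.join('y' if x[0]-x[2]>25 else ch[min(8,x.sum()//3//20)] for x in row))
lo,hi=(290,225),(420,350)
for row in a[lo[1]:hi[1]:2,lo[0]:hi[0]].astype(int): print(''.join('y' if x[0]-x[2]>35 else ch[min(8,x.sum()//3//20)] for x in row))
E
```

```text
26.6 [ 0.53231143 -0.01166961  0.13338887] [ 0.4113242   0.06543039 -1.74118224]
[-5.3  0.3 -0. ]
yyyyyyyyyyyyyyyyyyyyyyyyyyyyyyyyyyyyyyyyyyyyyyyyyyyyyyyyyyyyyyyyyyyyyyyyyyyyyyyyyyyyyyyyyyyyyyyy
yyyyyyyyyyyyyyyyyyyyyyyyyyyyyyyyyyyyyyyyyyyyyyyyyyyyyyyyyyyyyyyyyyyyyyyyyyyyyyyyyyyyyyyyyyyyyyyy
yyyyyyyyyyyyyyyyyyyyyyyyyyyyyyyyyyyyyyyyyyyyyyyyyyyyyyyyyyyyyyyyyyyyyyyyyyyyyyyyyyyyyyyyyyyyyyyy
yyyyyyyyyyyyyyyyyyyyyyyyyyyyyyyyyyyyyyyyyyyyyyyyyyyyyyyyyyyyyyyyyyyyyyyyyyyyyyyyyyyyyyyyyyyyyyyy
yyyyyyyyyyyyyyyyyyyyyyyyyyyyyyyyyyyyyyyyyyyyyyyyyyyyyyyyyyyyyyyyyyyyyyyyyyyyyyyyyyyyyyyyyyyyyyyy
yyyyyyyyyyyyyyyyyyyyyyyyyyyyyyyyyyyyyyyyyyyyyyyyyyyyyyyyyyyyyyyyyyyyyyyyyyyyyyyyyyyyyyyyyyyyyyyy
yyyyyyyyyyyyyyyyyyyyyyyyyyyyyyyyyyyyyyyyyyyyyyyyyyyyyyyyyyyyyyyyyyyyyyyyyyyyyyyyyyyyyyyyyyyyyyyy
yyyyyyyyyyyyyyyyyyyyyyyyyyyyyyyyyyyyyyyyyyyyyyyyyyyyyyyyyyyyyyyyyyyyyyyyyyyyyyyyyyyyyyyyyyyyyyyy
yyyyyyyyyyyyyyyyyyyyyyyyyyyyyyyyyyyyyyyyyyyyyyyyyyyyyyyyyyyyyyyyyyyyyyyyyyyyyyyyyyyyyyyyyyyyyyyy
yyyyyyyyyyyyyyyyyyyyyyyyyyyyyyyyyyyyyyyyyyyyyyyyyyyyyyyyyyyyyyyyyyyyyyyyyyyyyyyyyyyyyyyyyyyyyyyy
yyyyyyyyyyyyyyyyyyyyyyyyyyyyyyyy
[... 11885 characters left out ...]
:.....:::::::::::.....:::::::::::::::::::::::
::::::::::::::::::::.::::::::::::::::::..::-====++++=======+============-::::::.....::::::::.:.:::::::::.:::.:::::::::::::::::::::
::.::::::::::::::::::..::::::::::::::::::::::====++++=========+=+===--:.:...::::::::..:.:::::::.:..::::.:..::::....:.:.::::::::.::
:::::::::::::::::::::::.::::::::::::.::::::.::-=======+========---:::..........:::::::..:.::::.....:::::::.::::....::.::::::::::::
:::.:::::::::::::::::::::::::::..:::.::::::...:-==+====+====--::.:....::.:...::..:..:::.::...::....:.::::::::...::.::..:::::::::::
::::::::::::::::::::::::::::::::::::::.::::...::-====++==-::.:::....:.....:...:::.:.:.....:....:.:.:..:::::::.:::.::::::::::::::::
```

All three large nuts are in the bin and the sieve is empty. Setting it down gently.

Call:
move_arm([
  [[0,0,0.01],[0,0,0],0],
  [[0,0,0.009],[0,0,0],0],
  [[0,0,0.004],[0,0,0],0],
  [[0,0,0.002],[0,0,0],0],
  [[0,0,0],[0,0,0],0],
])

```text
time: 27.32
tool_pos: [0.5326, -0.0121, 0.1091]
tool_rot: [0.999, -0.047, -0.001, 0.0]
force: [-0.2, -0.4, -2.8]
grip_width: 0.0179
gripper_force: 119.8
```

Call:
move_arm([
  [[0,0,0.001],[0,0,0],0],
  [[0,0,0],[0,0,0],0],
])

```text
time: 27.58
tool_pos: [0.5327, -0.0121, 0.1083]
tool_rot: [0.999, -0.047, -0.001, 0.0]
force: [0.5, 0.2, -3.0]
grip_width: 0.0184
gripper_force: 119.8
```

Call:
move_arm([
  [[0,0,0.001],[0,0,0],0],
  [[0,0,0],[0,0,0],0],
])

```text
time: 27.82
tool_pos: [0.5328, -0.0121, 0.1073]
tool_rot: [0.999, -0.047, -0.001, 0.0]
force: [-0.4, 0.0, -2.7]
grip_width: 0.0183
gripper_force: 119.8
```

Call:
move_arm([
  [[0,0,0.001],[0,0,0],0],
  [[0,0,0],[0,0,0],0],
])

```text
time: 28.08
tool_pos: [0.5328, -0.0121, 0.1065]
tool_rot: [0.999, -0.047, -0.001, 0.0]
force: [-1.0, 0.5, 0.1]
grip_width: 0.0185
gripper_force: 120.1
```

Call:
move_arm([
  [[0,0,0.0007],[0,0,0],0],
  [[0,0,0],[0,0,0],0],
])

```text
time: 28.32
tool_pos: [0.5328, -0.0122, 0.1063]
tool_rot: [0.999, -0.047, -0.001, 0.0]
force: [-2.0, -0.7, 5.2]
grip_width: 0.0182
gripper_force: 120.8
```

Call:
move_arm([
  [[0,0,0.0007],[0,0,0],0],
  [[0,0,0],[0,0,0],0],
])

```text
time: 28.58
tool_pos: [0.5328, -0.0122, 0.1061]
tool_rot: [0.999, -0.047, -0.001, 0.0]
force: [-3.2, -1.4, 11.2]
grip_width: 0.0187
gripper_force: 121.8
```

Call:
move_arm([
  [[0,0,-0.001],[0,0,0],0],
  [[0,0,0],[0,0,0],0.35],
  [[0,0,0],[0,0,0],0.7],
  [[0,0,0],[0,0,0],1],
  [[0,0,0],[0,0,0],1],
], force=40)

```text
time: 29.2
tool_pos: [0.5326, -0.0121, 0.1056]
tool_rot: [0.999, -0.047, -0.001, 0.0]
force: [-0.2, -0.3, 1.7]
grip_width: 0.0821
gripper_force: 0.0
```

Call:
move_arm([
  [[0,0,0],[0,0,0],1],
  [[0,0,-0.02],[0,0,0],1],
  [[0,0,-0.04],[0,0,0],1],
  [[0,0,-0.06],[0,0,0],1],
  [[0,0,-0.06],[0,0,0],1],
])

```text
time: 29.82
tool_pos: [0.5326, -0.012, 0.2872]
tool_rot: [0.999, -0.047, -0.002, 0.0]
force: [0.1, -0.2, -1.1]
grip_width: 0.0854
gripper_force: 0.0
```

Call:
move_arm([
  [[-0.03,0.03,-0.03],[0,0,0],1],
  [[-0.03,0.05,0],[0,0,0],1],
  [[-0.03,0.05,0],[0,0,0],1],
  [[-0.01,0.05,0],[0,0,0],1],
  [[0,0,0],[0,0,0],1],
])

```text
time: 30.45
tool_pos: [0.4157, -0.1846, 0.3164]
tool_rot: [0.999, -0.049, -0.001, 0.001]
force: [0.3, 0.4, 0.3]
grip_width: 0.0855
gripper_force: 0.0
```

```bash
python3 - <<'E'
from h import *
s=read_state(); print(s['time'],s['tool_pos'],s['force'])
a=camera("scene"); b=camera("top")
a0=cv2.cvtColor(cv2.imread("pics/scene0.png"),4); b0=cv2.cvtColor(cv2.imread("pics/top0.png"),4)
# differences from the start picture, as boxes
for n,i,j in(("scene",a,a0),("top",b,b0)):
    d=(cv2.absdiff(cv2.GaussianBlur(i,(3,3),0),cv2.GaussianBlur(j,(3,3),0)).max(2)>30).astype(np.uint8)
    k,_,st,ce=cv2.connectedComponentsWithStats(cv2.morphologyEx(d,cv2.MORPH_CLOSE,np.ones((3,3))))
    print(n,[st[q].tolist() for q in range(1,k) if st[q,4]>12])
E
```

```text
30.45 [ 0.41566924 -0.18461575  0.31635836] [0.31487705 0.42629419 0.31575811]
scene [[202, 0, 34, 70, 1522], [7, 0, 292, 303, 15159], [149, 7, 19, 27, 137], [159, 45, 22, 27, 219], [188, 106, 18, 7, 40], [0, 142, 9, 42, 221], [208, 153, 10, 7, 40], [453, 190, 15, 27, 276], [306, 219, 25, 49, 197], [297, 223, 24, 52, 234], [356, 263, 32, 38, 132], [341, 274, 12, 12, 83], [299, 284, 56, 51, 1123], [366, 284, 6, 8, 16], [313, 290, 12, 10, 86], [178, 305, 10, 10, 77], [367, 305, 10, 11, 82], [352, 312, 11, 11, 86], [153, 321, 15, 17, 160], [151, 356, 12, 9, 87]]
top [[296, 151, 60, 52, 906], [307, 153, 14, 20, 98], [327, 153, 10, 14, 85], [286, 158, 354, 322, 48450], [356, 170, 6, 24, 67], [173, 180, 16, 16, 156], [139, 192, 29, 26, 343], [356, 195, 4, 7, 16], [315, 205, 10, 49, 190], [325, 204, 9, 49, 147], [166, 366, 170, 114, 8876], [376, 415, 9, 6, 17], [289, 430, 12, 2, 13], [304, 431, 8, 2, 16], [283, 453, 34, 23, 364], [298, 468, 40, 12, 263], [332, 471, 13, 7, 15]]
```

```bash
python3 -c "
from cell import *
print(sign_off())"
```

```text
the job is handed in; nothing more can be done
None
```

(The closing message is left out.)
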